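# Lay out the washed wheel-hub parts for the rebuild

### The job

The wheel-hub parts have dried in two stacks on the pins: take the stacks apart and stand every part upright, the same way up as now, flat in the recess of its own nest on the rubber mat, ready for the rebuild. The red-sealed bearing belongs in the nest with red felt, the black-sealed bearing in the one with black felt, the black nut in blue, the brass collar in yellow and the grey spacer tube in white. Do not let any part fall over on the way.

Things in the scene. Friction and masses are not known exactly. Their poses are not given: they have to be found in the camera images.
- bearing_red: Wheel bearing with a red seal: steel ring 47 mm in diameter, 14 mm high, bore 18 mm. Origin: centre of its underside, z up. At the start the bottom of a stack, underside 16 mm above the bench: on a 30 mm wide shoulder over a round foot 64 mm wide and 10 mm high, with a fixed pin 8 mm thick through its bore, so lift it straight off.
- bearing_black: Wheel bearing with a black seal: steel ring 47 mm in diameter, 14 mm high, bore 18 mm. Origin: centre of its underside, z up. At the start the bottom of a stack, underside 16 mm above the bench: on a 30 mm wide shoulder over a round foot 64 mm wide and 10 mm high, with a fixed pin 8 mm thick through its bore, so lift it straight off.
- axle_nut: Black steel axle nut, 24 mm high: round flange 36 mm wide, 6 mm high, below a hexagon 26 mm across flats (one pair of flats faces its own x and -x), bore 14 mm. Origin: centre of its underside, z up. At the start it lies loose on one of the two bearings, underside 30 mm above the bench.
- brass_collar: Brass wheel collar, 24 mm high: round flange 36 mm wide, 6 mm high, below a round neck 28 mm wide, bore 15 mm. Origin: centre of its underside, z up. At the start it lies loose on one of the two bearings, underside 30 mm above the bench.
- spacer_tube: Plain grey axle spacer: upright tube 25 mm in diameter, 62 mm high. Origin: centre of its underside, z up. At the start on top of the nut or the collar (the taller stack), underside 54 mm above the bench, standing loose.
- nest_red: Fixed grey round nest for the red-sealed bearing, 74 mm wide, 12 mm high, on a black mat 4 mm thick. Recess 57 mm wide, 4 mm deep, with a dark red felt disc. Origin: centre of its underside, z up; the recess floor is 8 mm and the rim 12 mm above it. The five nests lie in any order, centres 86 mm or more apart.
- nest_black: Fixed grey round nest for the black-sealed bearing, 74 mm wide, 12 mm high, on a black mat 4 mm thick. Recess 57 mm wide, 4 mm deep, with a black felt disc. Origin: centre of its underside, z up; the recess floor is 8 mm and the rim 12 mm above it. The five nests lie in any order, centres 86 mm or more apart.
- nest_blue: Fixed grey round nest for the black axle nut, 74 mm wide, 12 mm high, on a black mat 4 mm thick. Recess 46 mm wide, 4 mm deep, with a blue felt disc. Origin: centre of its underside, z up; the recess floor is 8 mm and the rim 12 mm above it. The five nests lie in any order, centres 86 mm or more apart.
- nest_yellow: Fixed grey round nest for the brass collar, 74 mm wide, 12 mm high, on a black mat 4 mm thick. Recess 46 mm wide, 4 mm deep, with a yellow felt disc. Origin: centre of its underside, z up; the recess floor is 8 mm and the rim 12 mm above it. The five nests lie in any order, centres 86 mm or more apart.
- nest_white: Fixed grey round nest for the spacer tube, 74 mm wide, 12 mm high, on a black mat 4 mm thick. Recess 35 mm wide, 4 mm deep, with a white felt disc. Origin: centre of its underside, z up; the recess floor is 8 mm and the rim 12 mm above it. The five nests lie in any order, centres 86 mm or more apart.
Mind the look-alikes: they are no part of the job. Several things have the shape of the brass_collar; the one meant has the colours described above.

How it is judged:
At the end, for the whole second after the job is handed in: Each of the five parts rests in the recess of its own nest: centre within 8 mm of the nest's centre, underside on the recess floor (6 to 9.5 mm above the nest's underside, the floor being at 8), upright to 0.06 rad, released and still (horizontal distance between bearing_red and nest_red below 0.008 m and z of bearing_red in the frame of nest_red between 0.006 and 0.0095 m and angle between each of bearing_red, bearing_black, axle_nut, brass_collar, spacer_tube's own z axis and vertical below 0.06 rad and linear speed of each of bearing_red, bearing_black, axle_nut, brass_collar, spacer_tube below 0.02 m/s and angular speed of each of bearing_red, bearing_black, axle_nut, brass_collar, spacer_tube below 0.2 rad/s and horizontal distance between bearing_black and nest_black below 0.008 m and z of bearing_black in the frame of nest_black between 0.006 and 0.0095 m and horizontal distance between axle_nut and nest_blue below 0.008 m and z of axle_nut in the frame of nest_blue between 0.006 and 0.0095 m and horizontal distance between brass_collar and nest_yellow below 0.008 m and z of brass_collar in the frame of nest_yellow between 0.006 and 0.0095 m and horizontal distance between spacer_tube and nest_white below 0.008 m and z of spacer_tube in the frame of nest_white between 0.006 and 0.0095 m); the robot touches nothing.
It fails at once if a part falls or is tipped over on its side (more than 0.8 rad) (angle between any of bearing_red, bearing_black, axle_nut, brass_collar, spacer_tube's own z axis and vertical above 0.8 rad).
It also fails if it takes over 102 s, if anything falls off the work surface, if the arm or the gripper's body presses on something with over 40 N, if the wrist force passes 120 N, or if a joint passes its speed limit or range.

### The arm

A 6-joint arm with a two-finger parallel gripper is mounted at the origin on a cart in front of the work surface, level with it; the furniture and walls round the work are solid. World frame = base frame: x ahead of the robot, y to its left, z up, the work surface at z = 0. Lengths are in m, angles in rad, forces in N, time in s.
With the tool pointing down it reaches from about 0.325 to 0.85 m from the base axis. Payload 4.4 kg.
Tool frame: the origin (TCP) lies midway between the tips of the shut fingers; the grasp point (between the pads) lies 19 mm behind it; z points along the fingers, y is the direction in which the jaws open and shut (so a half turn about z gives the same grasp; the last joint's range is limited). The gripper opens to 94 mm and grips with 3 to 60 N. Pads are 16 mm wide; open, the fingers measure 119 mm over their backs; the gripper's body (75 mm by 177 mm) begins 78 mm behind the grasp point.
Start: joints at [-1.407, 0.207, 1.542, -0, 1.393, -0.15], TCP at [0.177, -0.547, 0.205] pointing down, gripper open.
Joint ranges: [-2.73, 2.73], [-0.86, 2.22], [0.23, 2.46], [-1.11, 4.25], [0.08, 2.63], [-2.82, 2.82]. Speed limits (rad/s): [2.79, 2.79, 3.14, 3.14, 3.14, 3.14].

### API

Orientations are given as a 3x3 rotation matrix whose columns are the frame's x, y, z axes.
In Python, from rig import r gives the robot as it stands. The module is installed in compiled form; this text tells all that it offers.
- The arm moves only by the shell command python3 -m jog 'ROWS' [FORCE]. ROWS is text: rows parted by semicolons, each of 7 numbers parted by spaces: the gripper command: -1 is fully open, 1 is shut, values between are in proportion, then the shift along the tool's x, y, z in mm, then the turn, a rotation vector about the tool's x, y, z in rad. In form: hand tx ty tz wx wy wz; .... A call has 1 to 12 rows; each row is the pose to reach, as a shift and turn from the pose commanded when the call began, along the tool's axes at that moment; what a row does not reach only later rows make up. A row lasts 1/10 s, in which the tool goes at most 50 mm and 8.59 degrees, less where a joint would pass 70% of its speed; a pose out of reach is approached as far as the arm can. A call with a gripper value outside its range is refused whole. The fingers move at their own pace and stop on an object; FORCE is the grip in N (left out, the last holds). Time passes only in rows, so rows that repeat a pose let the fingers close. It gives the time, the measured TCP pose, the force and the opening at its end, in the units of the state.
- r.get_obs(): the state, without advancing time (a new reading comes with each control period).
- r.grab_frame(name): name is "side" or "top" or "wrist"; returns the picture (480x640x3 uint8, red, green, blue); there is no depth.
- r.camera_model(name): a dict with "camera_matrix" (3x3 intrinsics, pixels), "cam_to_world" (4x4, takes a point from camera to world coordinates). Camera axes: x right, y down, z forward; pixel columns grow to the right and rows downward; lengths in m; the calibration is good to about 2 mm. A picture is of the moment at which its call begins: read the wrist's pose just before it. camera_model takes no time and is no camera call; for the wrist camera it gives the pose at the moment of the call.
- r.close_job(): hands the job in, once; it reports no verdict.
The state is a dict: "time": time; "joints": joint angles; "dq": joint speeds; "tau": joint torques, N m; "eef_pos": TCP position; "ee_rot": TCP orientation; "wrist_force": force on the tool from outside, world axes, zero at the start; "ft_torque": the same for the moment, N m; "opening": finger opening in m.
Only numpy, scipy, OpenCV 4.12 (cv2) and the standard library are available. Lean on these libraries where they do the work, as an engineer would, in place of code of your own. Each camera call takes 0.05 s, during which the arm holds its last target.

## Working session

There is one attempt and no reset: what is moved stays moved. The work goes in short steps, Python scripts to look and compute and a shell command to move; the robot and the scene stay as the last step left them, time stands still between calls to the robot, and variables do not carry over. Pictures are saved under pics/ and viewed, and the job is handed in when it is done.

```bash
mkdir -p pics; python3 - <<'E'
from rig import r
import cv2,numpy as np
o=r.get_obs();print(o)
for n in("side","top","wrist"):
    c=r.camera_model(n);print(n,c)
    cv2.imwrite(f"pics/a_{n}.png",r.grab_frame(n)[:,:,::-1])
E
```

```text
{'time': 0.0, 'joints': array([-1.40750832e+00,  2.07395274e-01,  1.54294802e+00, -1.56998361e-05,
        1.39344668e+00, -1.50482692e-01]), 'dq': array([ 1.44131947e-03,  8.95087314e-07, -2.19103099e-03,  4.78479024e-04,
       -1.82864284e-03, -8.34897159e-04]), 'tau': array([ 4.92568051e-04, -3.70879877e+01, -2.81416744e+01,  6.97896746e-02,
        3.61515710e-02, -1.66484679e-04]), 'eef_pos': array([ 0.17733582, -0.54613912,  0.20430763]), 'ee_rot': array([[ 9.51175717e-01,  3.08649665e-01, -3.72452055e-04],
       [ 3.08649730e-01, -9.51173304e-01,  2.16558140e-03],
       [ 3.14139522e-04, -2.17480567e-03, -9.99997586e-01]]), 'wrist_force': array([ 0.06605969, -0.44188726, -0.08674385]), 'ft_torque': array([ 0.0031338 , -0.00309376,  0.01936091]), 'opening': 0.09397022806097324}
side {'camera_matrix': array([[556.90017027,   0.        , 320.93023455],
       [  0.        , 556.90017027, 240.63102652],
       [  0.        ,   0.        ,   1.        ]]), 'cam_to_world': array([[-0.991562  , -0.06996153,  0.10913375,  0.46573256],
       [-0.12939256,  0.48285771, -0.8660866 , 
[... 317 characters left out ...]
am_to_world': array([[ 0.02072307, -0.99256485,  0.11993988,  0.43536502],
       [-0.99972569, -0.02188169, -0.00835094,  0.24103113],
       [ 0.01091334, -0.11973392, -0.99274603,  0.99907499],
       [ 0.        ,  0.        ,  0.        ,  1.        ]])}
wrist {'camera_matrix': array([[366.04576366,   0.        , 317.76101478],
       [  0.        , 366.04576366, 241.10173435],
       [  0.        ,   0.        ,   1.        ]]), 'cam_to_world': array([[ 0.30916441, -0.91489409, -0.25958845,  0.25401511],
       [-0.95100513, -0.2981602 , -0.08179079, -0.52278644],
       [-0.00256903,  0.27215675, -0.9622495 ,  0.38245547],
       [ 0.        ,  0.        ,  0.        ,  1.        ]])}
```

View pics/a_top.png

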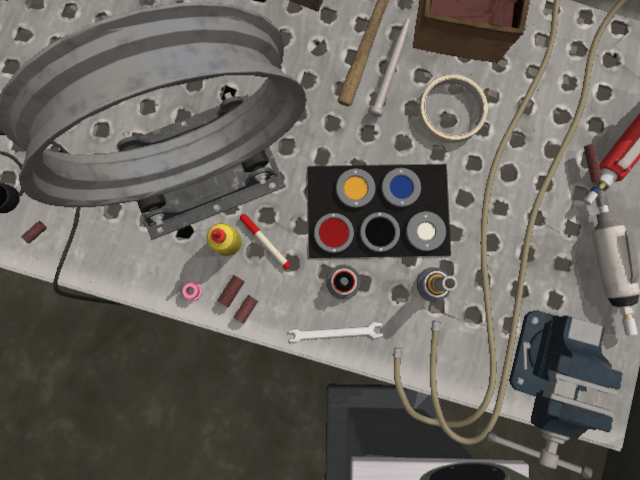

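View pics/a_side.png

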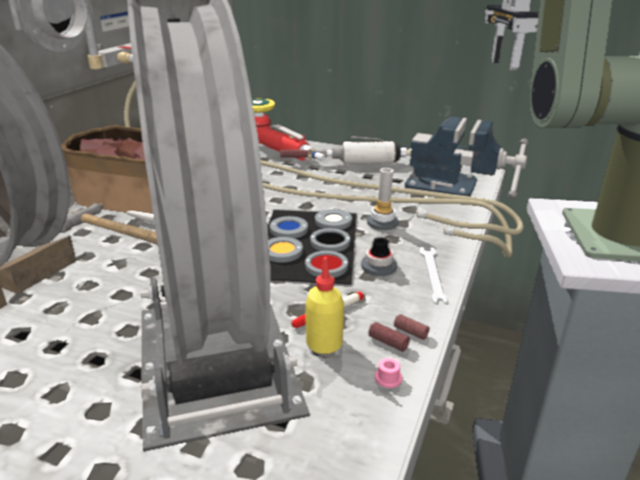

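View pics/a_wrist.png

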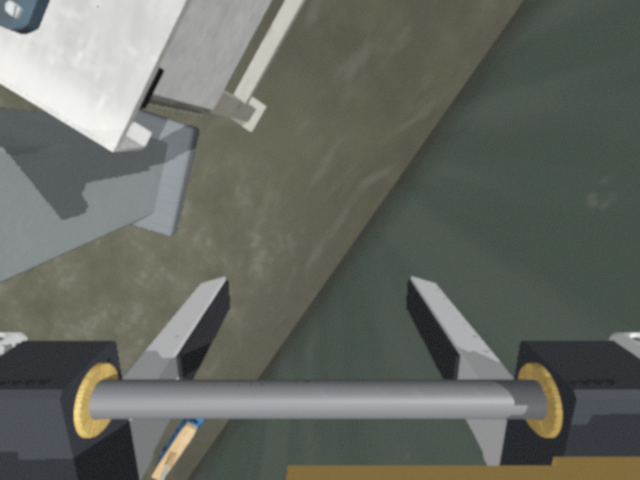

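The top view shows the mat with five nests: red (333,232), black (380,231), white (426,231), yellow (355,187) and blue (401,187). There are two stacks, nut on red bearing at about (344,281) and tube on collar at about (437,285). Two things have the collar's shape: pink (191,291) and the brass one under the tube. Brass fits the description; I'll confirm it in a crop.

```bash
python3 - <<'E'
import cv2,numpy as np
a=cv2.imread("pics/a_top.png");b=cv2.imread("pics/a_side.png")
c1=cv2.resize(a[160:310,300:470],None,fx=3.5,fy=3.5,interpolation=cv2.INTER_CUBIC)
c2=cv2.resize(b[160:290,260:430],None,fx=4,fy=4,interpolation=cv2.INTER_CUBIC)
cv2.imwrite("pics/b1.png",c1);cv2.imwrite("pics/b2.png",c2)
E
```

```text
(no output)
```

View pics/b1.png

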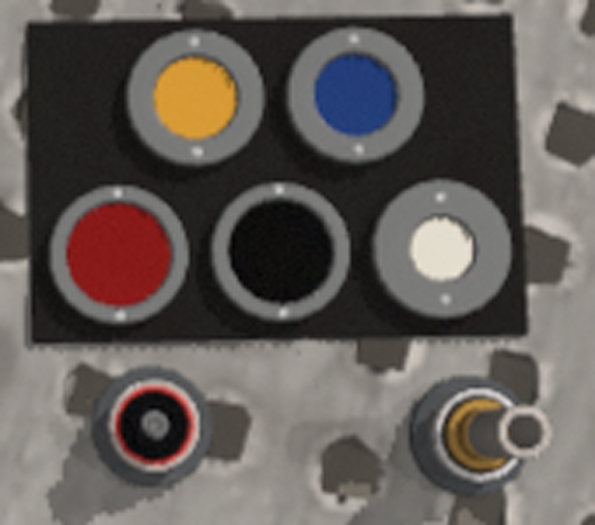

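View pics/b2.png

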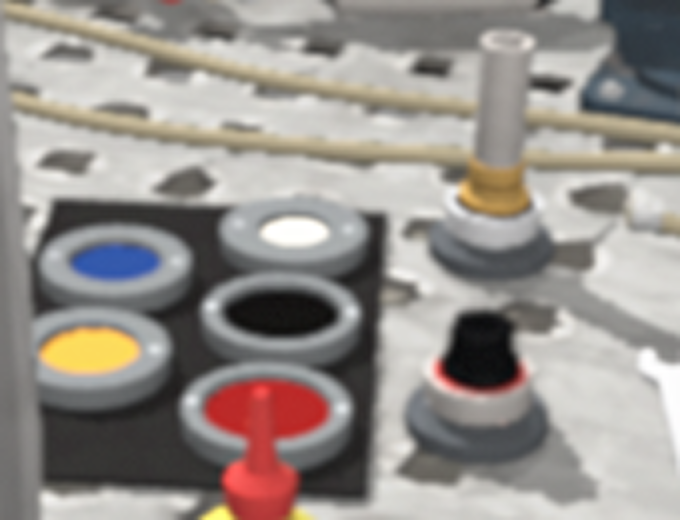

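```bash
cat > h.py <<'E'
import numpy as np,cv2
from rig import r
def ray(cm,uv,z):
    K,T=cm["camera_matrix"],cm["cam_to_world"]
    d=T[:3,:3]@np.linalg.solve(K,[uv[0],uv[1],1.]);o=T[:3,3]
    return o+d*(z-o[2])/d[2]
def proj(cm,p):
    K,T=cm["camera_matrix"],cm["cam_to_world"]
    q=K@(T[:3,:3].T@(np.asarray(p)-T[:3,3]));return q[:2]/q[2]
def totool(p,o=None):   # world displacement of TCP to p, in tool axes mm
    o=o or r.get_obs();return 1000*o["ee_rot"].T@(np.asarray(p)-o["eef_pos"])
def cnts(m,amin=60):
    c,_=cv2.findContours(m.astype(np.uint8),cv2.RETR_EXTERNAL,cv2.CHAIN_APPROX_NONE)
    return [k for k in c if cv2.contourArea(k)>amin]
E
python3 - <<'E'
from h import *
a=cv2.imread("pics/a_top.png");cm=r.camera_model("top")
s=4;x0,y0=300,160
A=cv2.resize(a[y0:310,x0:470],None,fx=s,fy=s,interpolation=cv2.INTER_CUBIC)
hsv=cv2.cvtColor(A,cv2.COLOR_BGR2HSV);H,S,V=cv2.split(hsv)
def rep(n,m,z,amin=800):
    for k in cnts(m,amin):
        e=cv2.fitEllipse(cv2.convexHull(k));uv=((e[0][0]+.5)/s-.5+x0,(e[0][1]+.5)/s-.5+y0)
        p=ray(cm,uv,z);print(n,np.round(uv,1),"ax px",np.round(np.array(e[1])/s,1),"xyz",np.round(p*1000,1), "diam mm",np.round(np.array(e[1])/s*(1-z)/535*1000,1))
rows=np.arange(A.shape[0])[:,None]
mat=rows<(255-y0)*s
rep("red",(S>120)&((H<8)|(H>172))&mat,.012)
rep("yel",(S>120)&(H>12)&(H<30)&mat,.012)
rep("blu",(S>100)&(H>100)&(H<130)&mat,.012)
rep("white",(S<60)&(V>170)&mat,.012)
m=((V>70)|((S>100)&(V>60)))
mm=np.zeros_like(V);mm[8*s:94*s,10*s:146*s]=1
rep("ring",m&(mm>0),.016,3000)
rep("redseal",(S>110)&((H<8)|(H>172))&~mat,.030,200)
rep("collar",(S>90)&(H>8)&(H<30)&~mat,.036,200)
E
```

```text
red [333.4 232.3] ax px [29.3 29.8] xyz [558.4 199.   12. ] diam mm [54.2 55. ]
yel [355.3 187.5] ax px [23.3 23.9] xyz [644.1 159.3  12. ] diam mm [43.1 44.2]
blu [401.  186.7] ax px [22.8 23.5] xyz [647.6  73.3  12. ] diam mm [42.  43.5]
white [425.5 230.9] ax px [17.4 17.9] xyz [564.7  27.4  12. ] diam mm [32.  33.1]
white [457.7 226.2] ax px [ 9.  17.8] xyz [574.8 -32.8  12. ] diam mm [16.6 32.9]
ring [333.5 232.2] ax px [39.5 39.7] xyz [558.1 199.   16. ] diam mm [72.7 73.1]
ring [379.9 231.3] ax px [39.3 39.8] xyz [561.5 113.1  16. ] diam mm [72.4 73.2]
ring [426.  230.5] ax px [39.1 39.9] xyz [564.9  27.3  16. ] diam mm [71.8 73.4]
ring [355.5 187.2] ax px [38.8 39.3] xyz [643.7 159.4  16. ] diam mm [71.3 72.3]
ring [401.3 186.5] ax px [38.6 39.4] xyz [647.   73.5  16. ] diam mm [71.  72.4]
redseal [343.6 281.1] ax px [22.3 22.4] xyz [467.8 179.9  30. ] diam mm [40.5 40.7]
collar [436.8 283.7] ax px [20.3 21. ] xyz [466.4  12.8  36. ] diam mm [36.6 37.8]
```

```bash
python3 - <<'E'
from h import *
ct,cs=r.camera_model("top"),r.camera_model("side")
for uv in ((305,95),(295,130),(285,55)):
  for z in (.05,.1,.15,.2,.25,.3,.4,.5):
    p=ray(ct,uv,z);print(uv,np.round(p,3),np.round(proj(cs,p),0))
print(ray(ct,(449.4,283.4),.116))
E
```

```text
(305, 95) [0.807 0.257 0.05 ] [175. 250.]
(305, 95) [0.788 0.256 0.1  ] [183. 224.]
(305, 95) [0.768 0.256 0.15 ] [191. 196.]
(305, 95) [0.749 0.255 0.2  ] [200. 167.]
(305, 95) [0.729 0.254 0.25 ] [210. 136.]
(305, 95) [0.709 0.253 0.3  ] [220. 103.]
(305, 95) [0.67  0.251 0.4  ] [243.  29.]
(305, 95) [0.631 0.25  0.5  ] [270. -55.]
(295, 130) [0.74  0.274 0.05 ] [211. 258.]
(295, 130) [0.724 0.272 0.1  ] [218. 231.]
(295, 130) [0.708 0.271 0.15 ] [226. 203.]
(295, 130) [0.692 0.269 0.2  ] [234. 172.]
(295, 130) [0.676 0.267 0.25 ] [243. 140.]
(295, 130) [0.66  0.265 0.3  ] [252. 106.]
(295, 130) [0.628 0.262 0.4  ] [273.  31.]
(295, 130) [0.596 0.258 0.5  ] [296. -54.]
(285, 55) [0.884 0.296 0.05 ] [121. 259.]
(285, 55) [0.86  0.293 0.1  ] [130. 231.]
(285, 55) [0.837 0.29  0.15 ] [141. 203.]
(285, 55) [0.813 0.288 0.2  ] [152. 173.]
(285, 55) [0.789 0.285 0.25 ] [163. 140.]
(285, 55) [0.766 0.282 0.3  ] [176. 106.]
(285, 55) [0.718 0.276 0.4  ] [203.  31.]
(285, 55) [0.671 0.27  0.5  ] [234. -55.]
[0.46476001 0.01088641 0.116     ]
```

```bash
python3 -m jog '-1 34 -34 -20 0 0 -0.14; -1 68 -68 -40 0 0 -0.29; -1 102 -102 -50 0 0 -0.43; -1 137 -136 -50 0 0 -0.58; -1 171 -170 -50 0 0 -0.73; -1 205 -204 -50 0 0 -0.88; -1 240 -238 -50 0 0 -1.03; -1 274 -272 -50 0 0 -1.17; -1 308 -306 -50 0 0 -1.32; -1 343 -340 -50 0 0 -1.47; -1 377 -374 -50 0 0 -1.62; -1 411 -408 -50 0 0 -1.77'; python3 - <<'E'
from h import *
o=r.get_obs();R=o["ee_rot"];print(o["joints"],np.degrees(np.arctan2(R[1,0],R[0,0])),totool([.465,.012,.22],o))
E
```

```text
time: 1.35
eef_pos: [0.4428, -0.0299, 0.2554]
ee_rot: [[-0.496, 0.868, 0.0], [0.868, 0.496, -0.0], [-0.0, 0.0, -1.0]]
wrist_force: [0.9, -1.2, -0.0]
opening: 0.0941
[-2.62874348e-01 -1.19554409e-01  1.77743312e+00 -1.31904831e-04
  1.48330281e+00 -7.82251870e-01] 119.75879660461223 [25.42137646 40.06184087 35.42060428]
```

```bash
python3 -m jog '-1 5 10 0 0 0 -0.14; -1 10 20 0 0 0 -0.29; -1 15 30 0 0 0 -0.44; -1 20 40 0 0 0 -0.59; -1 25 40 0 0 0 -0.74; -1 25 40 0 0 0 -0.89; -1 25 40 0 0 0 -1.04; -1 25 40 0 0 0 -1.19; -1 25 40 0 0 0 -1.34; -1 25 40 0 0 0 -1.49; -1 25 40 0 0 0 -1.64; -1 25 40 0 0 0 -1.79'; python3 -m jog '-1 0 0 15 0 0 -0.14; -1 0 0 30 0 0 -0.28; -1 0 0 30 0 0 -0.305; -1 0 0 30 0 0 -0.305; -1 0 0 30 0 0 -0.305';python3 - <<'E'
from h import *
o=r.get_obs();R=o["ee_rot"];print(o["joints"],np.degrees(np.arctan2(R[1,0],R[0,0])),totool([.465,.012,.22],o))
cm=r.camera_model("wrist");f=r.grab_frame("wrist")[:,:,::-1].copy();cv2.imwrite("pics/c_w.png",f)
np.savez("c_w.npz",K=cm["camera_matrix"],T=cm["cam_to_world"])
print(proj(cm,(.465,.011,.116)),proj(cm,(.4665,.0128,.036)),proj(cm,(.468,.18,.054)))
E
```

```text
time: 2.55
eef_pos: [0.4647, 0.0095, 0.2551]
ee_rot: [[-0.74, -0.673, -0.001], [-0.673, 0.74, 0.0], [0.0, 0.001, -1.0]]
wrist_force: [-0.1, -0.2, -1.0]
opening: 0.0938
time: 3.05
eef_pos: [0.4655, 0.0093, 0.2262]
ee_rot: [[-0.51, -0.86, 0.001], [-0.86, 0.51, -0.0], [-0.0, -0.001, -1.0]]
wrist_force: [0.6, -0.4, 0.4]
opening: 0.0939
[-1.66147706e-01 -4.90022782e-02  1.77269219e+00  1.50479776e-05
  1.41667610e+00 -2.77221577e+00] -120.68341553920881 [-2.01276241  1.8177886   6.22728422]
[320.88209691 239.74995738] [319.94395534 220.9367543 ] [396.81219277 354.16619829]
```

View pics/c_w.png

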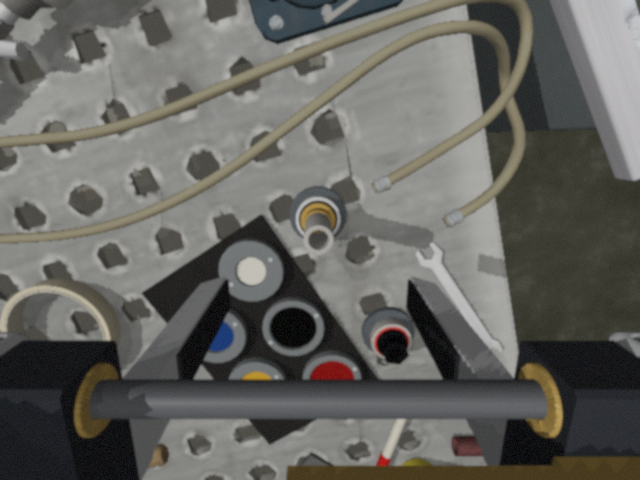

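The wrist view shows the tube top at about (319,238), where predicted to within 2 px. The brass collar below it is at (319,216), and the red stack with the nut is at (391,342).

```bash
python3 - <<'E'
from h import *
d=np.load("c_w.npz");cm=dict(camera_matrix=d["K"],cam_to_world=d["T"])
a=cv2.imread("pics/c_w.png")
print("tube",ray(cm,(319,238),.116)*1000)
c=cv2.resize(a[170:270,270:370],None,fx=6,fy=6,interpolation=cv2.INTER_CUBIC)
c2=cv2.resize(a[295:380,345:430],None,fx=6,fy=6,interpolation=cv2.INTER_CUBIC)
cv2.imwrite("pics/c2.png",np.hstack([c[:510],c2])[:, :].astype(np.uint8)[:510,:1110] if 0 else cv2.resize(np.hstack([c[:510],c2]),None,fx=.7,fy=.7))
E
```

```text
tube [465.56870341   8.9381852  116.        ]
```

View pics/c2.png

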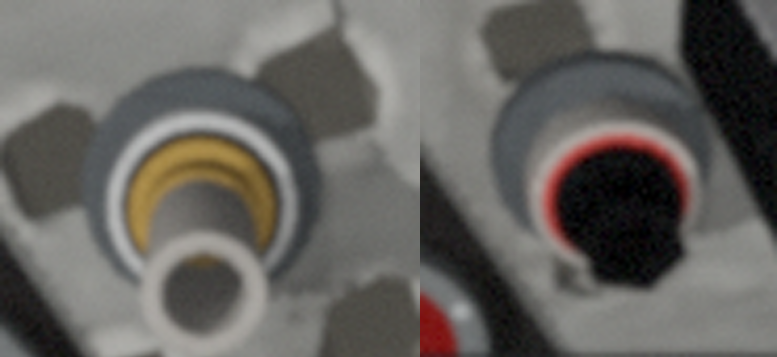

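```bash
python3 -m jog '-1 0 0 40 0 0 0.03; -1 0 0 80 0 0 0.06; -1 0 0 120 0 0 0.06; -1 0 0 150 0 0 0.06; -1 0 0 162 0 0 0.06; -1 0 0 162 0 0 0.06; 0 0 0 162 0 0 0.06'; python3 -m jog '1 0 0 0 0 0 0; 1 0 0 0 0 0 0; 1 0 0 0 0 0 0; 1 0 0 0 0 0 0; 1 0 0 0 0 0 0; 1 0 0 0 0 0 0; 1 0 0 0 0 0 0; 1 0 0 0 0 0 0' 20; python3 - <<'E'
from h import *
cv2.imwrite("pics/d.png",r.grab_frame("wrist")[:,:,::-1])
E
```

```text
time: 3.8
eef_pos: [0.4666, 0.0092, 0.065]
ee_rot: [[-0.56, -0.829, 0.003], [-0.829, 0.56, -0.0], [-0.001, -0.003, -1.0]]
wrist_force: [0.1, 0.9, 0.2]
opening: 0.0888
time: 4.6
eef_pos: [0.465, 0.0094, 0.0634]
ee_rot: [[-0.559, -0.829, -0.0], [-0.829, 0.559, 0.0], [0.0, 0.0, -1.0]]
wrist_force: [0.0, -0.1, 0.7]
opening: 0.0256
```

View pics/d.png

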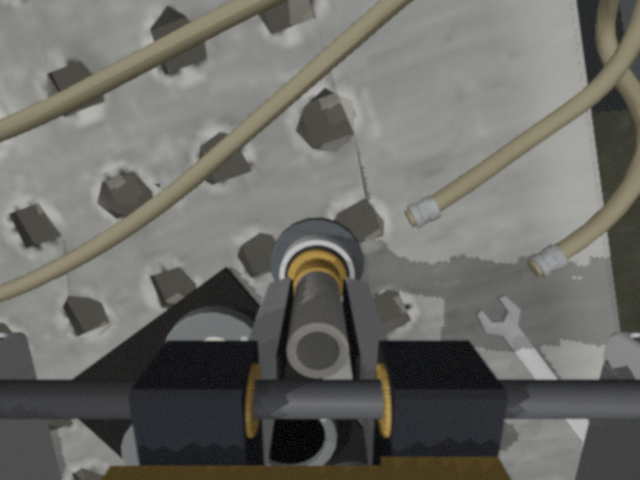

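```bash
python3 -m jog '1 0 0 -10 0 0 0; 1 0 0 -35 0 0 0; 1 0 0 -70 0 0 0; 1 0 0 -80 0 0 0; 1 0 0 -80 0 0 0; 1 0 0 -80 0 0 0'; python3 - <<'E'
from h import *
o=r.get_obs()
cm=r.camera_model("wrist");f=r.grab_frame("wrist")[:,:,::-1].copy();cv2.imwrite("pics/e.png",f)
zt=o["eef_pos"][2]-.0094+.062;print(zt,ray(cm,(318,349),zt),o["eef_pos"],proj(cm,[*o["eef_pos"][:2],zt]))
print(totool([.5648,.0273,.062],o),"white nest px",proj(cm,[.5648,.0273,.012]))
for y,n,z in ((.0128,"stack",.054),):print(proj(cm,[.4665,.011,.054]))
E
```

```text
time: 5.25
eef_pos: [0.4643, 0.0096, 0.1426]
ee_rot: [[-0.559, -0.829, -0.001], [-0.829, 0.559, 0.0], [0.001, 0.001, -1.0]]
wrist_force: [-0.1, -0.6, -1.3]
opening: 0.0246
0.19517881934299725 [0.4650711  0.0086645  0.19517882] [0.46428526 0.00956037 0.14257882] [320.9633351  349.68591305]
[-70.9722354  -73.49593219  80.44963513] white nest px [239.21903702 306.70336141]
[317.74559456 249.09072359]
```

View pics/e.png

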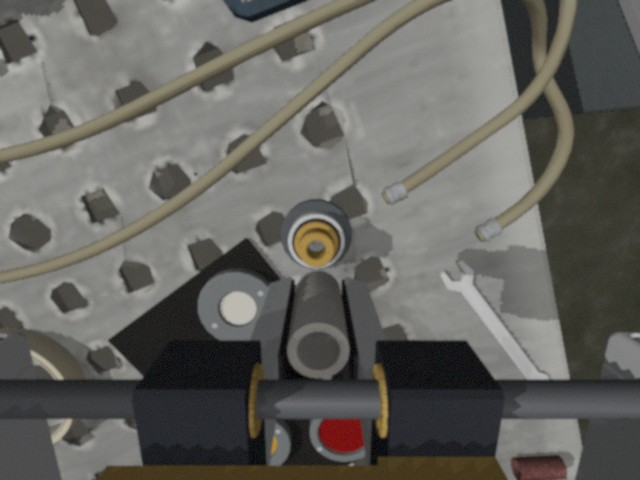

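```bash
python3 -m jog '1 -14 -14 0 0 0 0; 1 -35 -37 0 0 0 0; 1 -57 -59 0 0 0 0; 1 -71 -73.5 30 0 0 0; 1 -71 -73.5 70 0 0 0; 1 -71 -73.5 90 0 0 0; 1 -71 -73.5 90 0 0 0;1 -71 -73.5 90 0 0 0'; python3 - <<'E'
from h import *
o=r.get_obs()
cm=r.camera_model("wrist");cv2.imwrite("pics/f.png",r.grab_frame("wrist")[:,:,::-1])
cv2.imwrite("pics/f_s.png",cv2.resize(r.grab_frame("side")[:,:,::-1][150:300,250:450],None,fx=4,fy=4))
print(totool([.5648,.0273,.022],o),proj(cm,[.5648,.0273,.012]))
E
```

```text
time: 6.1
eef_pos: [0.5645, 0.0272, 0.0521]
ee_rot: [[-0.559, -0.829, -0.003], [-0.829, 0.559, 0.0], [0.002, 0.003, -1.0]]
wrist_force: [0.9, -0.2, -1.0]
opening: 0.0243
[-0.26578295 -0.29703677 30.06356923] [319.03318218 268.25946894]
```

View pics/f.png

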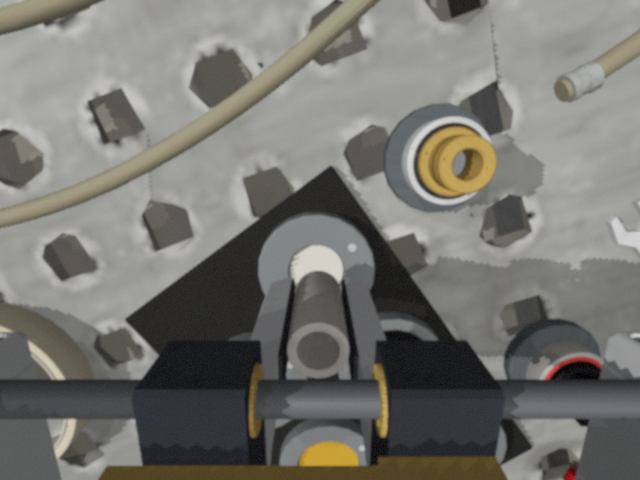

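View pics/f_s.png

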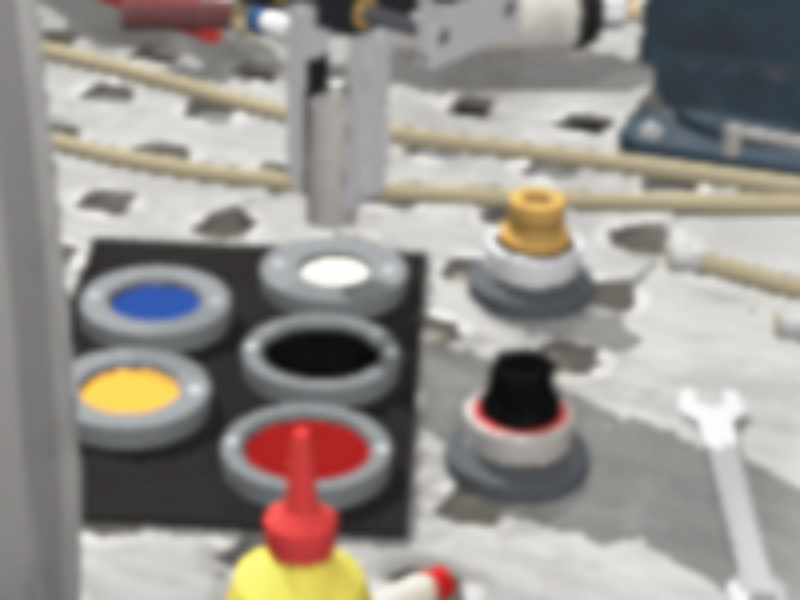

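The wrist view shows the tube over the white nest, with the ring centred at about (316,268). The side view shows the tube hanging straight above it. Lowering.

```bash
python3 -m jog '1 0 0 12 0 0 0; 1 0 0 22 0 0 0; 1 0 0 27 0 0 0; 1 0 0 29 0 0 0; 1 0 0 30 0 0 0; 1 0 0 30 0 0 0'; python3 - <<'E'
from h import *
print(r.get_obs()["eef_pos"])
cv2.imwrite("pics/g_s.png",cv2.resize(r.grab_frame("side")[:,:,::-1][150:300,250:450],None,fx=4,fy=4))
E
```

```text
time: 6.8
eef_pos: [0.5658, 0.0272, 0.0234]
ee_rot: [[-0.559, -0.829, 0.0], [-0.829, 0.559, -0.0], [-0.0, -0.0, -1.0]]
wrist_force: [0.3, 1.2, -0.5]
opening: 0.0248
[0.56575081 0.02717255 0.02342164]
```

View pics/g_s.png

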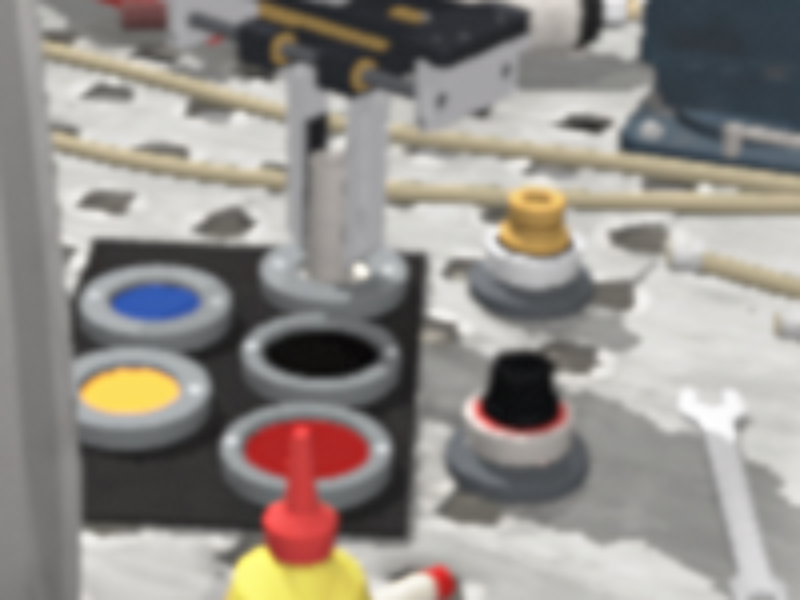

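```bash
python3 -m jog '1 0 0 1 0 0 0; 1 0 0 1.5 0 0 0; 1 0 0 1.5 0 0 0'; python3 -m jog '0.4 0 0 0.5 0 0 0; 0.3 0 0 0.5 0 0 0; 0.1 0 0 0.5 0 0 0; -0.2 0 0 0.5 0 0 0; -0.2 0 0 0.5 0 0 0; -0.2 0 0 0 0 0 0; -0.2 0 0 -40 0 0 0; -0.2 0 0 -80 0 0 0; -0.2 0 0 -110 0 0 0;-0.2 0 0 -110 0 0 0' ; python3 - <<'E'
from h import *
o=r.get_obs();cm=r.camera_model("wrist");f=r.grab_frame("wrist")[:,:,::-1].copy()
g=r.grab_frame("top")[:,:,::-1]
cv2.imwrite("pics/h.png",f);cv2.imwrite("pics/h_t.png",cv2.resize(g[160:310,300:470],None,fx=4,fy=4))
print(proj(cm,[.5648,.0273,.074]),"collar",proj(cm,[.4665,.011,.054]),totool([.4655,.010,.1],o))
E
```

```text
time: 7.15
eef_pos: [0.5662, 0.0271, 0.0225]
ee_rot: [[-0.559, -0.829, 0.001], [-0.829, 0.559, -0.0], [-0.0, -0.001, -1.0]]
wrist_force: [-0.6, 0.7, 1.6]
opening: 0.0246
time: 8.15
eef_pos: [0.57, 0.0268, 0.1378]
ee_rot: [[-0.559, -0.829, 0.011], [-0.829, 0.559, -0.001], [-0.005, -0.01, -1.0]]
wrist_force: [0.0, 0.7, 0.1]
opening: 0.0565
[326.93872887 252.36916575] collar [432.01650137 149.47623333] [72.55637496 77.61370582 36.60078221]
```

View pics/h.png

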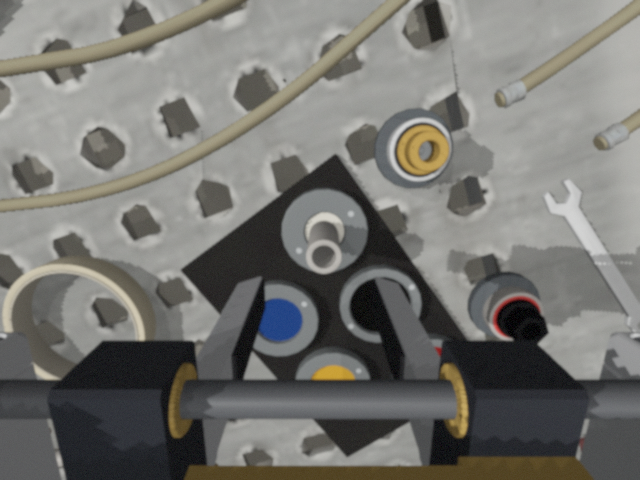

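View pics/h_t.png

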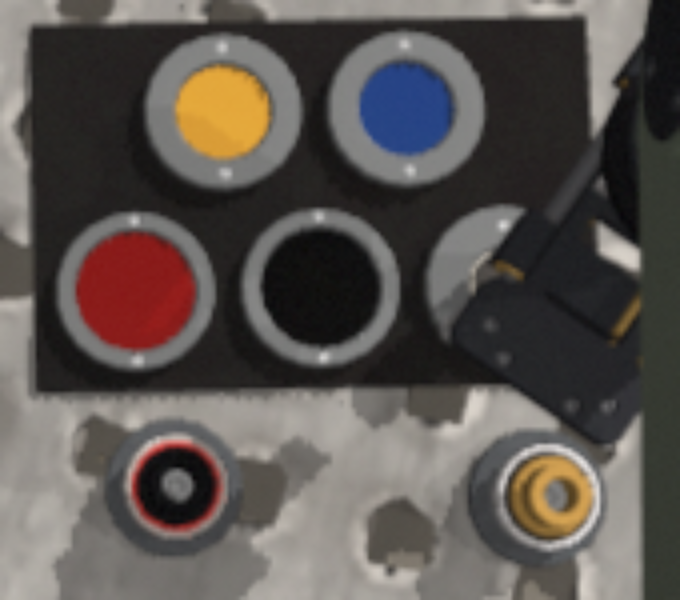

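```bash
python3 -m jog '-0.2 0 0 0 0 0 0; -0.2 0 0 0 0 0 0;-0.2 0 0 0 0 0 0'; python3 - <<'E'
from h import *
o=r.get_obs();ct=r.camera_model("top");cm=r.camera_model("wrist");f=r.grab_frame("wrist")[:,:,::-1].copy()
cv2.imwrite("pics/i.png",f)
s=4
def ell(img,x0,y0,w,h,fn,z,cam,n):
    A=cv2.resize(img[y0:y0+h,x0:x0+w],None,fx=s,fy=s,interpolation=cv2.INTER_CUBIC)
    m=fn(*cv2.split(cv2.cvtColor(A,cv2.COLOR_BGR2HSV)))
    k=max(cnts(m),key=cv2.contourArea);e=cv2.fitEllipse(cv2.convexHull(k))
    uv=((e[0][0]+.5)/s-.5+x0,(e[0][1]+.5)/s-.5+y0);print(n,np.round(uv,1),np.array(e[1])/s,ray(cam,uv,z)*1000)
br=lambda H,S,V:(S>90)&(H>10)&(H<32)
ell(f,380,100,80,90,br,.042,cm,"collar wrist z~.042")
p=ray(ct,(438.75,283.75),.054);print(p)
p2=ray(ct,(300+178/4,160+486/4),.054);print("nut",p2)
print(o["eef_pos"],totool([.4655,.011,.1],o))
E
```

```text
time: 8.55
eef_pos: [0.5645, 0.0273, 0.1302]
ee_rot: [[-0.559, -0.829, -0.003], [-0.829, 0.559, 0.0], [0.002, 0.003, -1.0]]
wrist_force: [-0.2, -0.2, -1.0]
opening: 0.0561
collar wrist z~.042 [415.2 154.7] [50.84761429 53.49825668] [470.05922494   9.27015412  42.        ]
[0.46581302 0.01355722 0.054     ]
nut [0.46626309 0.17984015 0.054     ]
[0.56452193 0.02727554 0.13018111] [68.8349711  72.88897825 30.49719606]
```

```bash
python3 -m jog '-0.3 20 21 0 0 0 0; -0.3 45 48 0 0 0 0; -0.3 60 65 10 0 0 0; -0.3 68 73 30 0 0 0; -0.3 68 73 50 0 0 0; -0.3 68 73 50 0 0 0; -0.3 68 73 50 0 0 0'; python3 - <<'E'
from h import *
o=r.get_obs();cm=r.camera_model("wrist");f=r.grab_frame("wrist")[:,:,::-1].copy()
cv2.imwrite("pics/j.png",f);print(o["eef_pos"],[proj(cm,[*o["eef_pos"][:2],z]) for z in(.036,.054)])
E
```

```text
time: 9.3
eef_pos: [0.467, 0.0117, 0.0818]
ee_rot: [[-0.559, -0.829, -0.001], [-0.829, 0.559, 0.0], [0.0, 0.001, -1.0]]
wrist_force: [0.9, 0.0, -0.4]
opening: 0.0612
[0.46704264 0.01167534 0.08183227] [array([319.47176762, 264.89378215]), array([319.64239383, 274.94615952])]
```

View pics/j.png

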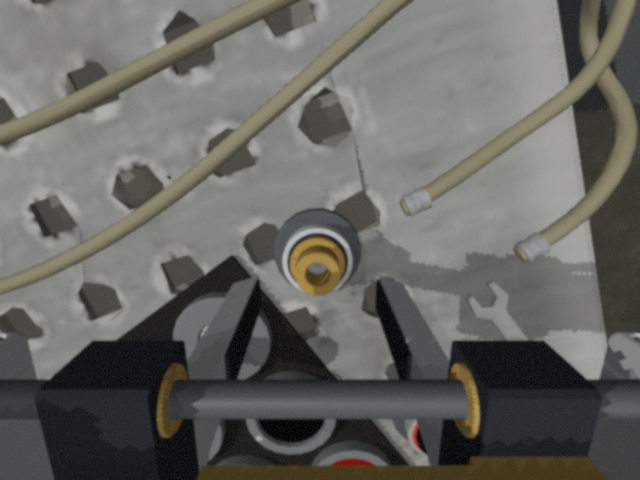

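```bash
python3 -m jog '-0.3 2.5 -0.5 15 0 0 0; -0.3 2.5 -0.5 30 0 0 0; -0.3 2.5 -0.5 40 0 0 0; -0.3 2.5 -0.5 41.5 0 0 0; -0.3 2.5 -0.5 41.5 0 0 0;-0.3 2.5 -0.5 41.5 0 0 0'; python3 - <<'E'
from h import *
o=r.get_obs();cm=r.camera_model("wrist");f=r.grab_frame("wrist")[:,:,::-1].copy()
cv2.imwrite("pics/k.png",f);print(o["eef_pos"],o["wrist_force"],[proj(cm,[*o["eef_pos"][:2],z]) for z in(.036,.054)])
E
```

```text
time: 9.95
eef_pos: [0.467, 0.0092, 0.0412]
ee_rot: [[-0.559, -0.829, 0.002], [-0.829, 0.559, -0.0], [-0.001, -0.001, -1.0]]
wrist_force: [-1.2, -0.1, -0.5]
opening: 0.0609
[0.46704992 0.00920671 0.04122916] [-1.17612973 -0.13133962 -0.45978704] [array([319.92030694, 290.0189335 ]), array([320.08712715, 304.68718855])]
```

View pics/k.png

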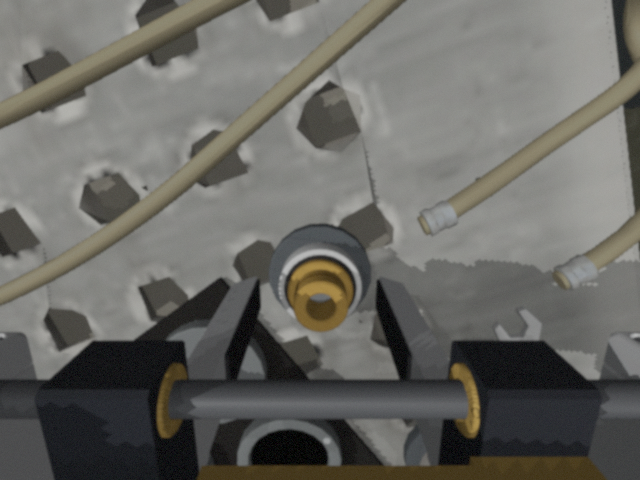

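```bash
python3 -m jog '1 0 0 0 0 0 0; 1 0 0 0 0 0 0; 1 0 0 0 0 0 0; 1 0 0 0 0 0 0; 1 0 0 0 0 0 0; 1 0 0 0 0 0 0; 1 0 0 0 0 0 0' 30; python3 -m jog '1 0 0 -10 0 0 0; 1 0 0 -30 0 0 0; 1 0 0 -60 0 0 0; 1 0 0 -70 0 0 0; 1 0 0 -70 0 0 0; 1 0 0 -70 0 0 0'; python3 - <<'E'
from h import *
o=r.get_obs();cm=r.camera_model("wrist");f=r.grab_frame("wrist")[:,:,::-1].copy()
cv2.imwrite("pics/l.png",f);print(o["eef_pos"],totool([.6439,.1593,.06]))
E
```

```text
time: 10.7
eef_pos: [0.4663, 0.0093, 0.0405]
ee_rot: [[-0.559, -0.829, 0.0], [-0.829, 0.559, -0.0], [-0.0, -0.0, -1.0]]
wrist_force: [0.4, -0.3, -0.1]
opening: 0.0273
time: 11.3
eef_pos: [0.4656, 0.0094, 0.1099]
ee_rot: [[-0.559, -0.829, -0.001], [-0.829, 0.559, 0.0], [0.0, 0.001, -1.0]]
wrist_force: [0.2, -0.2, -2.2]
opening: 0.0269
[0.46559611 0.00938561 0.10988345] [-224.30887497  -64.55168023   48.92344961]
```

View pics/l.png

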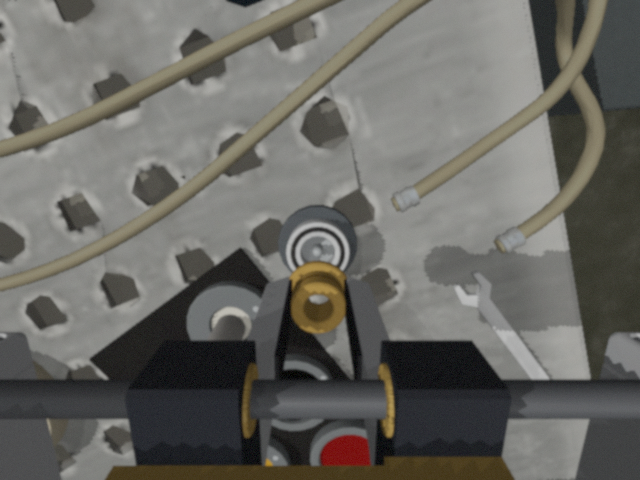

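```bash
python3 -m jog '1 -15 -4 0 0 0 0; 1 -45 -13 0 0 0 0; 1 -80 -23 0 0 0 0; 1 -115 -33 0 0 0 0; 1 -150 -43 0 0 0 0; 1 -180 -52 0 0 0 0; 1 -205 -59 0 0 0 0; 1 -220 -63.5 10 0 0 0; 1 -224.3 -64.5 30 0 0 0; 1 -224.3 -64.5 49 0 0 0; 1 -224.3 -64.5 49 0 0 0;1 -224.3 -64.5 49 0 0 0'; python3 - <<'E'
from h import *
o=r.get_obs();cm=r.camera_model("wrist");f=r.grab_frame("wrist")[:,:,::-1].copy()
cv2.imwrite("pics/m.png",f);print(o["joints"],o["eef_pos"],totool([.6439,.1593,.0225]),proj(cm,[.6439,.1593,.016]))
cv2.imwrite("pics/m_t.png",r.grab_frame("top")[:,:,::-1])
E
```

```text
time: 12.55
eef_pos: [0.6443, 0.1597, 0.0598]
ee_rot: [[-0.559, -0.829, -0.003], [-0.829, 0.559, -0.0], [0.002, 0.002, -1.0]]
wrist_force: [0.4, -0.7, -1.3]
opening: 0.0271
[ 1.12655203e-01  5.31278377e-01  1.42113941e+00  1.81579096e-04
  1.19208559e+00 -2.43574062e+00] [0.64427016 0.15969693 0.05975475] [ 1.00903821  0.93111469 38.67739636] [319.55695851 265.22049121]
```

View pics/m.png

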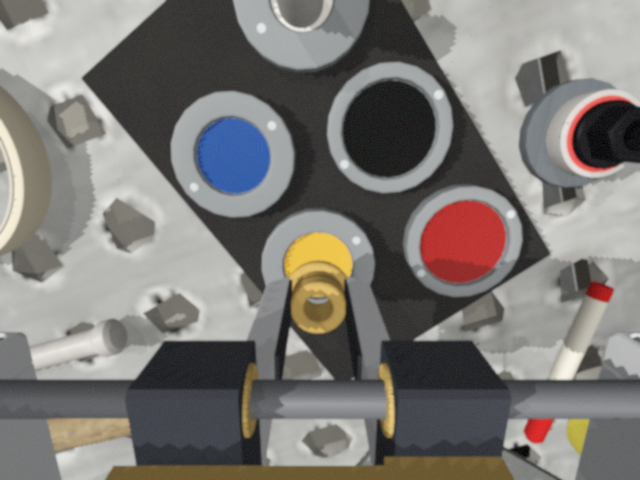

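View pics/m_t.png

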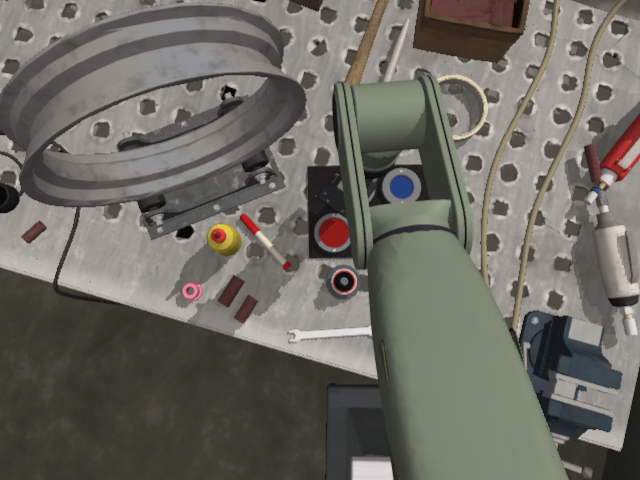

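The collar is over the yellow nest, with the ring centred at about (318,266) where predicted. The arm is well clear of the wheel.

```bash
python3 -m jog '1 0 0 15 0 0 0; 1 0 0 28 0 0 0; 1 0 0 34 0 0 0; 1 0 0 36 0 0 0; 1 0 0 38 0 0 0; 1 0 0 38.5 0 0 0; 1 0 0 38.5 0 0 0'; python3 -m jog '0.3 0 0 0 0 0 0; 0.2 0 0 0 0 0 0; 0.0 0 0 0 0 0 0; -0.2 0 0 0 0 0 0; -0.2 0 0 0 0 0 0; -0.2 0 0 -20 0 0 0; -0.2 0 0 -50 0 0 0; -0.2 0 0 -70 0 0 0;-0.2 0 0 -70 0 0 0;-0.2 0 0 -70 0 0 0' ; python3 - <<'E'
from h import *
o=r.get_obs();cm=r.camera_model("wrist");f=r.grab_frame("wrist")[:,:,::-1].copy()
cv2.imwrite("pics/n.png",f)
print(proj(cm,[.6439,.1593,.036]),totool([.467,.179,.09],o),o["eef_pos"])
E
```

```text
time: 13.35
eef_pos: [0.6456, 0.1592, 0.0234]
ee_rot: [[-0.559, -0.829, 0.001], [-0.829, 0.559, 0.0], [-0.001, -0.001, -1.0]]
wrist_force: [-0.6, -0.7, -0.9]
opening: 0.027
time: 14.35
eef_pos: [0.6451, 0.1592, 0.093]
ee_rot: [[-0.559, -0.829, 0.001], [-0.829, 0.559, 0.0], [-0.0, -0.0, -1.0]]
wrist_force: [-0.1, 0.0, -0.9]
opening: 0.0566
[321.12971877 258.4951134 ] [ 83.18506984 158.77153191   2.85413758] [0.64513924 0.15915048 0.09295122]
```

View pics/n.png

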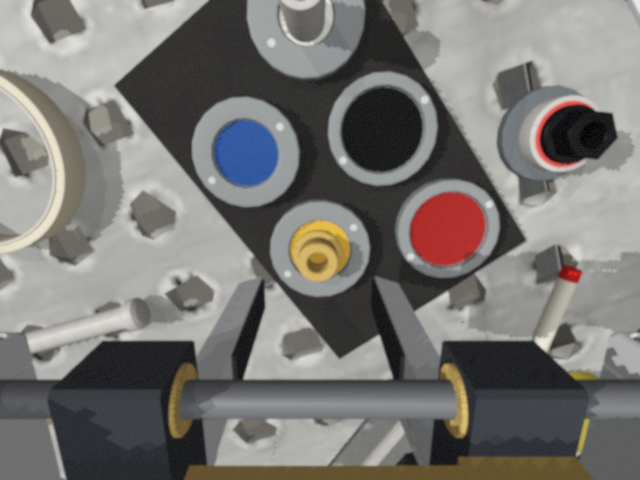

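The collar sits in the yellow nest at (320,258). Next is the nut.

```bash
python3 -m jog '-0.3 10 20 0 0 0 0; -0.3 25 50 0 0 0 0; -0.3 45 85 0 0 0 0; -0.3 62 118 0 0 0 0; -0.3 76 145 0 0 0 0; -0.3 83 159 0 0 0 0; -0.3 83 159 0 0 0 0; -0.3 83 159 0 0 0 0;-0.3 83 159 0 0 0 0'; python3 - <<'E'
from h import *
o=r.get_obs();cm=r.camera_model("wrist");f=r.grab_frame("wrist")[:,:,::-1].copy()
p=[*o["eef_pos"][:2],.054];u=proj(cm,p);print(o["eef_pos"],u)
c=f[200:330,250:390];lut=np.clip(np.arange(256)*6,0,255).astype(np.uint8)
cv2.imwrite("pics/o.png",cv2.resize(np.hstack([c,lut[c]]),None,fx=2.8,fy=2.8,interpolation=cv2.INTER_CUBIC));cv2.imwrite("pics/o_full.png",f)
np.savez("o.npz",K=cm["camera_matrix"],T=cm["cam_to_world"])
E
```

```text
time: 15.3
eef_pos: [0.4678, 0.1791, 0.0926]
ee_rot: [[-0.56, -0.829, 0.0], [-0.829, 0.56, -0.0], [-0.0, -0.0, -1.0]]
wrist_force: [0.3, 1.2, -0.5]
opening: 0.0615
[0.46782007 0.17909033 0.09264397] [319.59384974 268.65363428]
```

View pics/o.png

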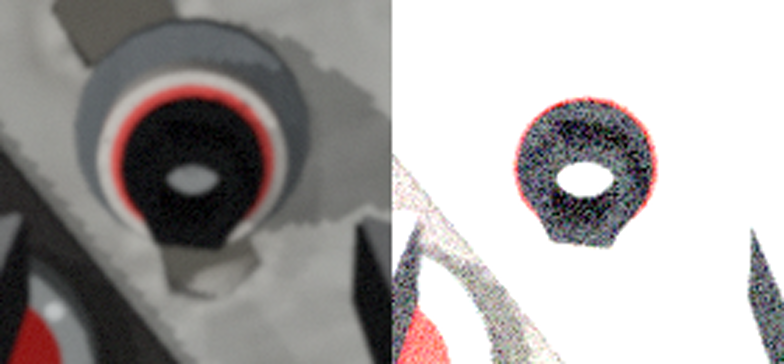

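```bash
python3 - <<'E'
from h import *
d=np.load("o.npz");cm=dict(camera_matrix=d["K"],cam_to_world=d["T"])
f=cv2.imread("pics/o_full.png")
A=cv2.resize(f[225:300,285:350],None,fx=8,fy=8,interpolation=cv2.INTER_CUBIC)
m=(cv2.GaussianBlur(A,(9,9),0).max(2)<45)
k=max(cnts(m),key=cv2.contourArea);h=cv2.convexHull(k)
h=cv2.approxPolyDP(h,6,True)[:,0]/8+[285,225]
for q in h: print(np.round(q,1),np.round(ray(cm,q,.054)*1000,1))
R=r.get_obs()["ee_rot"]
a,b=[ray(cm,q,.054) for q in((306,285.7),(329,287.9))]
print(np.round(R.T@(a-b)*1000,2),(a+b)/2*1000)
cv2.imwrite("pics/o2.png",np.where(m,255,0).astype(np.uint8)); print(ray(cm,((192-0)/2.8+250,180/2.8+200),.054)*1000)
E
```

```text
[308.5 237.8] [462.2 158.6  54. ]
[316.8 235.8] [457.3 160.3  54. ]
[327.1 236.8] [452.4 164.4  54. ]
[335.1 241.5] [450.  169.7  54. ]
[341.2 249.2] [449.6 176.   54. ]
[343.6 260.4] [452.3 182.9  54. ]
[341.2 270.4] [457.2 187.7  54. ]
[327.9 288.8] [471.  193.4  54. ]
[306.9 286.4] [481.2 184.5  54. ]
[295.6 267.2] [479.8 169.9  54. ]
[294.4 259.5] [477.5 165.3  54. ]
[296.6 249.9] [472.7 160.9  54. ]
[301.5 242.8] [467.6 158.8  54. ]
[  1.5  -14.67   0.  ] [475.78458265 188.54956861  54.        ]
[466.72865091 176.32004355  54.        ]
```

View pics/o2.png

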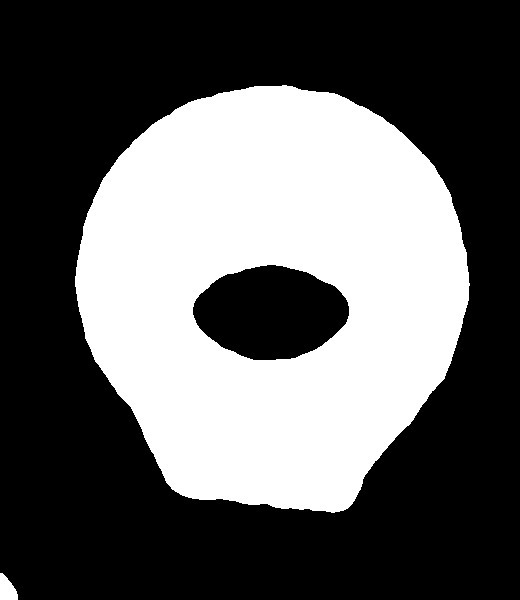

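```bash
python3 -m jog '-0.3 0 0 0 0 0 0.14; -0.3 0 0 0 0 0 0.28; -0.3 0 0 10 0 0 0.42; -0.3 0 0 25 0 0 0.55; -0.3 0 0 40 0 0 0.62; -0.3 0 0 50 0 0 0.62; -0.3 0 0 52.5 0 0 0.62; -0.3 0 0 52.5 0 0 0.62; -0.3 0 0 52.5 0 0 0.62'; python3 - <<'E'
from h import *
o=r.get_obs();cm=r.camera_model("wrist");f=r.grab_frame("wrist")[:,:,::-1].copy()
p=[*o["eef_pos"][:2],.054];u=proj(cm,p);print(o["eef_pos"],u,o["joints"][5])
cv2.imwrite("pics/p.png",cv2.convertScaleAbs(f,alpha=2.))
E
```

```text
time: 16.25
eef_pos: [0.4676, 0.1793, 0.041]
ee_rot: [[-0.937, -0.35, 0.001], [-0.35, 0.937, 0.0], [-0.001, -0.0, -1.0]]
wrist_force: [0.1, -0.3, 0.5]
opening: 0.0611
[0.4676495  0.17934572 0.04099803] [319.61265559 303.63345514] -1.735252615732418
```

View pics/p.png

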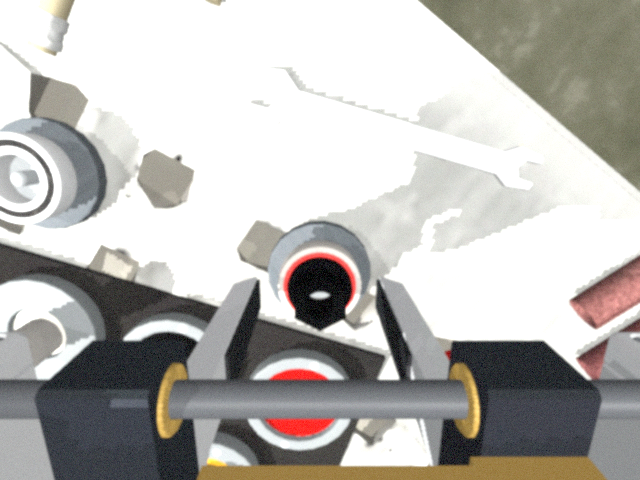

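The hexagon's corner now points down the image at (319,328), so the flats face the pads. The left stack's bearing shows a black seal ring at (22,180). Gripping the nut.

```bash
python3 -m jog '1 0 0 0 0 0 0; 1 0 0 0 0 0 0; 1 0 0 0 0 0 0; 1 0 0 0 0 0 0; 1 0 0 0 0 0 0; 1 0 0 0 0 0 0; 1 0 0 0 0 0 0' 30; python3 -m jog '1 0 0 -10 0 0 0; 1 0 0 -30 0 0 0; 1 0 0 -60 0 0 0; 1 0 0 -70 0 0 0; 1 0 0 -70 0 0 0; 1 0 0 -70 0 0 0'; python3 - <<'E'
from h import *
o=r.get_obs();cm=r.camera_model("wrist");f=r.grab_frame("wrist")[:,:,::-1].copy()
cv2.imwrite("pics/q.png",cv2.convertScaleAbs(f,alpha=1.5));print(o["eef_pos"],totool([.6473,.0734,.06]))
E
```

```text
time: 17.0
eef_pos: [0.467, 0.1793, 0.0405]
ee_rot: [[-0.937, -0.35, 0.0], [-0.35, 0.937, -0.0], [-0.0, -0.0, -1.0]]
wrist_force: [0.4, 0.0, 0.2]
opening: 0.0257
time: 17.6
eef_pos: [0.4663, 0.1792, 0.1099]
ee_rot: [[-0.937, -0.35, -0.001], [-0.35, 0.937, -0.0], [0.001, 0.0, -1.0]]
wrist_force: [-0.4, -0.3, -1.7]
opening: 0.0262
[0.46629108 0.17915375 0.10986935] [-133.29111938 -162.45717149   48.824473  ]
```

View pics/q.png

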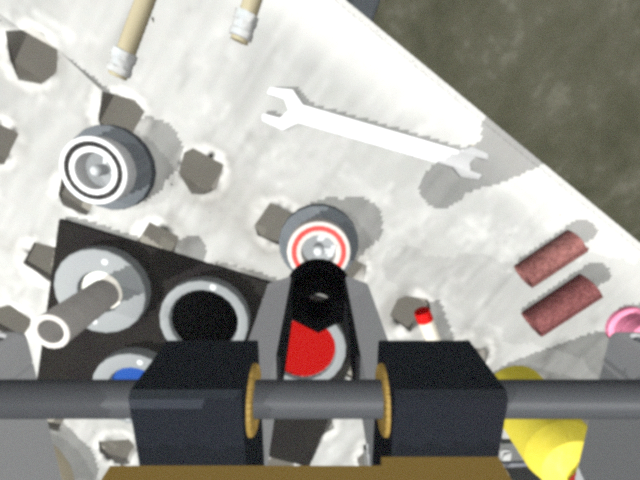

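```bash
python3 -m jog '1 -9 -11 0 0 0 0; 1 -27 -33 0 0 0 0; 1 -50 -60 0 0 0 0; 1 -72 -88 0 0 0 0; 1 -95 -115 0 0 0 0; 1 -115 -140 0 0 0 0; 1 -128 -156 0 0 0 0; 1 -133.3 -162.5 10 0 0 0; 1 -133.3 -162.5 30 0 0 0; 1 -133.3 -162.5 49 0 0 0; 1 -133.3 -162.5 49 0 0 0;1 -133.3 -162.5 49 0 0 0'; python3 - <<'E'
from h import *
o=r.get_obs();cm=r.camera_model("wrist");f=r.grab_frame("wrist")[:,:,::-1].copy()
cv2.imwrite("pics/s.png",f);print(o["joints"],o["eef_pos"],totool([.6473,.0734,.0225]),proj(cm,[.6473,.0734,.016]))
E
```

```text
time: 18.85
eef_pos: [0.6472, 0.0738, 0.0598]
ee_rot: [[-0.937, -0.35, -0.003], [-0.35, 0.937, 0.0], [0.003, 0.001, -1.0]]
wrist_force: [0.2, -0.4, -0.4]
opening: 0.0258
[-1.92287224e-02  5.08375602e-01  1.45596844e+00  9.35069520e-06
  1.18048927e+00 -1.94755914e+00] [0.64722917 0.07377197 0.05983908] [1.14304545e+00 5.44193002e-03 3.87629093e+01] [318.50833661 264.95531411]
```

View pics/s.png

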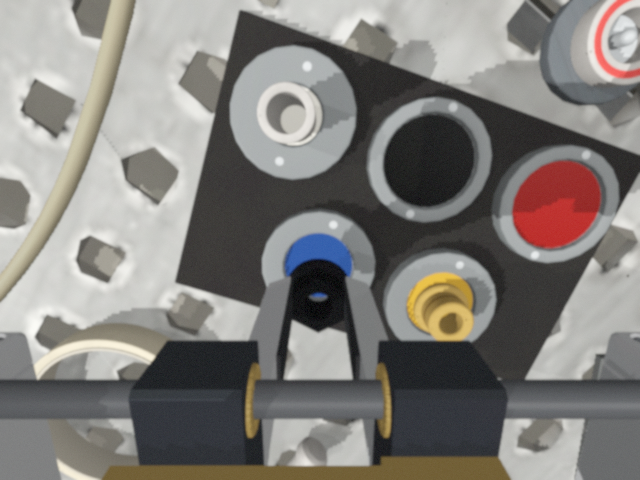

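The nut is centred over the blue nest, with the ring at about (318,266). Lowering and releasing.

```bash
python3 -m jog '1 0 0 15 0 0 0; 1 0 0 28 0 0 0; 1 0 0 34 0 0 0; 1 0 0 36 0 0 0; 1 0 0 38 0 0 0; 1 0 0 38.5 0 0 0; 1 0 0 38.5 0 0 0'; python3 -m jog '0.3 0 0 0 0 0 0; 0.2 0 0 0 0 0 0; 0.0 0 0 0 0 0 0; -0.2 0 0 0 0 0 0; -0.2 0 0 0 0 0 0; -0.2 0 0 -20 0 0 0; -0.2 0 0 -50 0 0 0; -0.2 0 0 -80 0 0 0;-0.2 0 0 -80 0 0 0;-0.2 0 0 -80 0 0 0' ; python3 - <<'E'
from h import *
o=r.get_obs();cm=r.camera_model("wrist");f=r.grab_frame("wrist")[:,:,::-1].copy()
cv2.imwrite("pics/t.png",cv2.convertScaleAbs(f,alpha=1.5))
print(proj(cm,[.6473,.0734,.036]),totool([.466,.179,.10],o),o["eef_pos"])
E
```

```text
time: 19.6
eef_pos: [0.6491, 0.0736, 0.0234]
ee_rot: [[-0.937, -0.35, 0.001], [-0.35, 0.937, -0.0], [-0.001, -0.0, -1.0]]
wrist_force: [-0.1, 0.8, -0.6]
opening: 0.0257
time: 20.6
eef_pos: [0.6491, 0.0736, 0.1036]
ee_rot: [[-0.937, -0.35, 0.002], [-0.35, 0.937, -0.0], [-0.002, -0.001, -1.0]]
wrist_force: [1.4, -0.3, -0.2]
opening: 0.0565
[319.66556519 251.00440216] [134.69516    162.74014604   3.29202758] [0.64909011 0.07362978 0.10362052]
```

View pics/t.png

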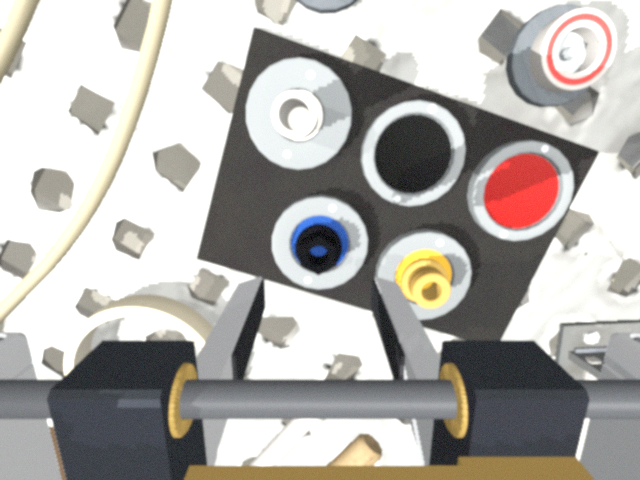

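```bash
python3 -m jog '-0.7 10 12 0 0 0 0; -0.7 30 36 0 0 0 0; -0.7 55 66 0 0 0 0; -0.7 80 97 0 0 0 0; -0.7 105 127 0 0 0 0; -0.7 125 151 0 0 0 0; -0.7 134 162 20 0 0 0; -0.7 134.5 162.5 35 0 0 0; -0.7 134.5 162.5 35 0 0 0; -0.7 134.5 162.5 35 0 0 0'; python3 - <<'E'
from h import *
o=r.get_obs();cm=r.camera_model("wrist");f=r.grab_frame("wrist")[:,:,::-1].copy()
p=[*o["eef_pos"][:2],.030];u=proj(cm,p);print(o["eef_pos"],u)
A=cv2.resize(f[180:330,250:390],None,fx=4,fy=4,interpolation=cv2.INTER_CUBIC)
H,S,V=cv2.split(cv2.cvtColor(A,cv2.COLOR_BGR2HSV));m=(S>100)&((H<10)|(H>170));m[:, :]=m
for k in cnts(m,1500):
    e=cv2.fitEllipse(cv2.convexHull(k));uv=np.array(e[0])/4+[250,180];print(uv,np.array(e[1])/4,o["ee_rot"].T@(ray(cm,uv,.03)-o["eef_pos"])*1000)
cv2.imwrite("pics/u.png",f)
E
```

```text
time: 21.65
eef_pos: [0.4647, 0.1786, 0.0667]
ee_rot: [[-0.937, -0.35, -0.003], [-0.35, 0.937, -0.001], [0.003, 0.0, -1.0]]
wrist_force: [1.0, -0.8, 0.2]
opening: 0.0799
[0.46466619 0.17855836 0.06670791] [319.15615519 268.87979196]
[318.74583435 275.07527161] [59.79941177 63.8925705 ] [-4.22504941 -0.26603247 36.69549675]
```

View pics/u.png

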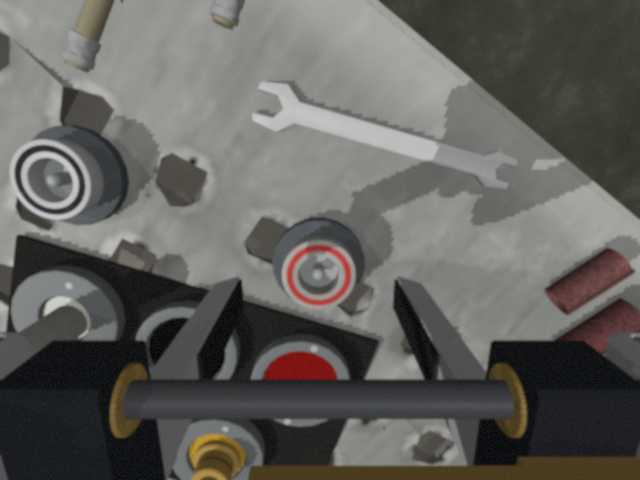

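```bash
python3 -m jog '-0.7 -4 0 15 0 0 0; -0.7 -4 0 30 0 0 0; -0.7 -4 0 40 0 0 0; -0.7 -4 0 43 0 0 0; -0.7 -4 0 43 0 0 0; -0.7 -4 0 43 0 0 0'; python3 - <<'E'
from h import *
o=r.get_obs();cm=r.camera_model("wrist");f=r.grab_frame("wrist")[:,:,::-1].copy()
p=[*o["eef_pos"][:2],.030];u=proj(cm,p);print(o["eef_pos"],o["wrist_force"],u)
A=cv2.resize(f[200:390,250:390],None,fx=4,fy=4,interpolation=cv2.INTER_CUBIC)
H,S,V=cv2.split(cv2.cvtColor(A,cv2.COLOR_BGR2HSV));m=(S>100)&((H<10)|(H>170));m[:, :]=m
for k in cnts(m,1500):
    e=cv2.fitEllipse(cv2.convexHull(k));uv=np.array(e[0])/4+[250,200];print(uv,np.array(e[1])/4,o["ee_rot"].T@(ray(cm,uv,.03)-o["eef_pos"])*1000)
cv2.imwrite("pics/v.png",f)
E
```

```text
time: 22.3
eef_pos: [0.4701, 0.1803, 0.0255]
ee_rot: [[-0.937, -0.349, 0.001], [-0.349, 0.937, 0.0], [-0.001, -0.0, -1.0]]
wrist_force: [0.3, -0.0, 1.1]
opening: 0.0801
[0.47012662 0.18028751 0.02552913] [ 0.29200145 -0.00890338  1.12560681] [319.54578286 296.30110155]
[319.5092392  292.58908844] [71.87290192 78.18254089] [ 2.06516662 -0.02328214 -4.47312346]
```

View pics/v.png

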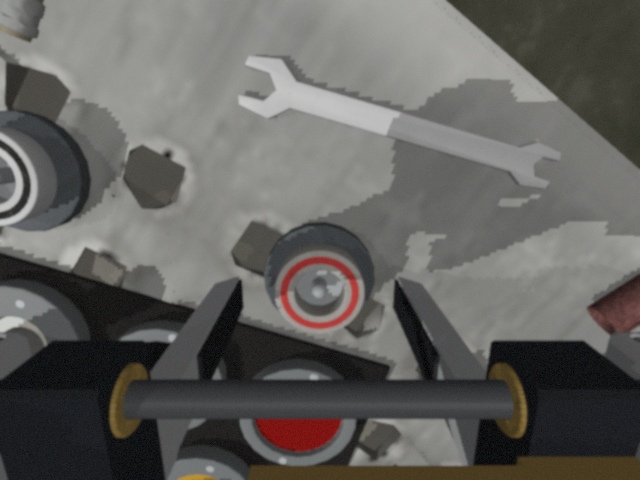

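```bash
python3 -m jog '-0.7 1.5 0 2 0 0 0; -0.7 1.5 0 2.5 0 0 0; 0 1.5 0 2.5 0 0 0; 1 1.5 0 2.5 0 0 0; 1 1.5 0 2.5 0 0 0; 1 1.5 0 2.5 0 0 0; 1 1.5 0 2.5 0 0 0; 1 1.5 0 2.5 0 0 0;1 1.5 0 2.5 0 0 0' 40; python3 -m jog '1 0 0 -3 0 0 0; 1 0 0 -15 0 0 0; 1 0 0 -35 0 0 0; 1 0 0 -60 0 0 0; 1 0 0 -80 0 0 0; 1 0 0 -85 0 0 0; 1 0 0 -85 0 0 0; 1 0 0 -85 0 0 0'; python3 - <<'E'
from h import *
o=r.get_obs();cm=r.camera_model("wrist");f=r.grab_frame("wrist")[:,:,::-1].copy()
cv2.imwrite("pics/w.png",f);print(o["eef_pos"],totool([.5582,.1990,.06]))
cv2.imwrite("pics/w_s.png",cv2.resize(r.grab_frame("side")[:,:,::-1][150:300,250:450],None,fx=4,fy=4))
E
```

```text
time: 23.25
eef_pos: [0.4681, 0.1797, 0.0224]
ee_rot: [[-0.937, -0.35, -0.0], [-0.35, 0.937, -0.0], [0.0, -0.0, -1.0]]
wrist_force: [-0.3, 0.2, 0.6]
opening: 0.0455
time: 24.05
eef_pos: [0.4673, 0.1796, 0.1067]
ee_rot: [[-0.937, -0.35, -0.001], [-0.35, 0.937, -0.0], [0.001, 0.0, -1.0]]
wrist_force: [-0.2, 0.3, -1.2]
opening: 0.0453
[0.46727452 0.17958779 0.10671475] [-92.39714533 -13.66114858  46.06802884]
```

View pics/w.png

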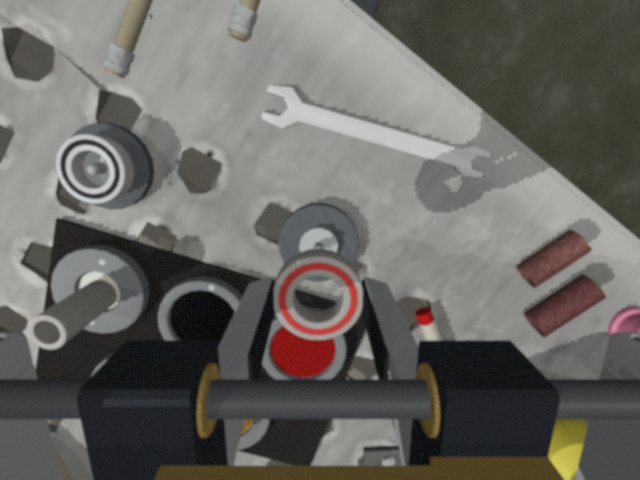

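View pics/w_s.png

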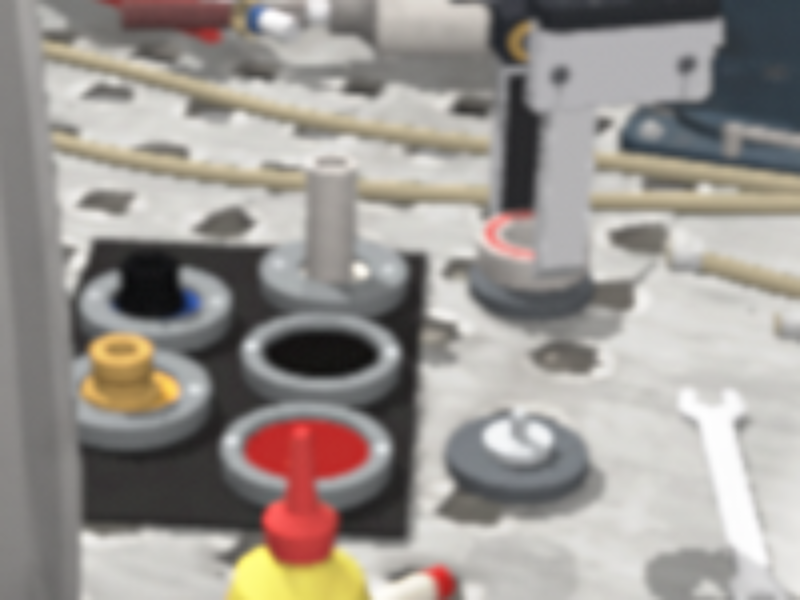

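The red bearing is gripped level and clear of its pin. The other three parts are standing in their nests. Moving it over the red nest.

```bash
python3 -m jog '1 -10 -2 0 0 0 0; 1 -30 -5 0 0 0 0; 1 -55 -8 0 0 0 0; 1 -78 -11.5 0 0 0 0; 1 -92.4 -13.5 5 0 0 0; 1 -92.4 -13.5 20 0 0 0; 1 -92.4 -13.5 40 0 0 0; 1 -92.4 -13.5 55 0 0 0; 1 -92.4 -13.5 55 0 0 0; 1 -92.4 -13.5 55 0 0 0'; python3 - <<'E'
from h import *
o=r.get_obs();cm=r.camera_model("wrist");f=r.grab_frame("wrist")[:,:,::-1].copy()
cv2.imwrite("pics/x.png",f);print(o["joints"],o["eef_pos"],totool([.5582,.1990,.0185]),proj(cm,[.5582,.1990,.016]))
E
```

```text
time: 25.15
eef_pos: [0.5584, 0.1992, 0.0515]
ee_rot: [[-0.937, -0.35, -0.002], [-0.35, 0.937, -0.0], [0.002, 0.0, -1.0]]
wrist_force: [0.2, 0.4, -0.8]
opening: 0.0453
[ 1.96764585e-01  4.10709668e-01  1.62103973e+00  9.03960266e-06
  1.11187065e+00 -1.73127399e+00] [0.55839993 0.19921245 0.05152514] [ 1.27033541  0.03545363 34.12435801] [318.98520142 269.03519055]
```

View pics/x.png

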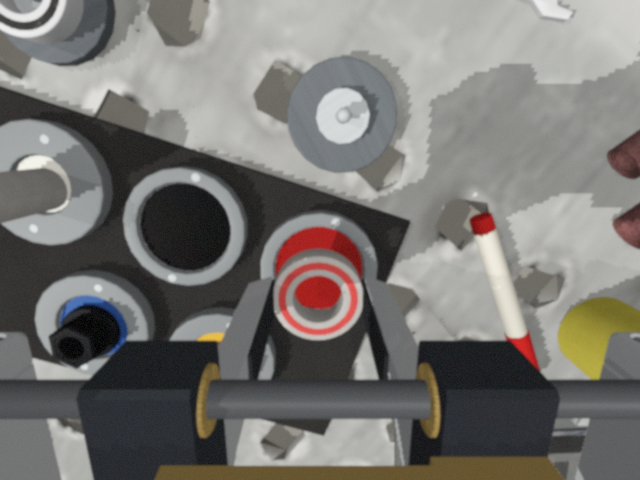

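```bash
python3 -m jog '1 0 0 12 0 0 0; 1 0 0 22 0 0 0; 1 0 0 29 0 0 0; 1 0 0 32 0 0 0; 1 0 0 33.5 0 0 0; 1 0 0 33.5 0 0 0; 1 0 0 33.5 0 0 0'; python3 -m jog '0.0 0 0 0 0 0 0; -0.1 0 0 0 0 0 0; -0.2 0 0 0 0 0 0; -0.35 0 0 0 0 0 0; -0.35 0 0 0 0 0 0; -0.35 0 0 -20 0 0 0; -0.35 0 0 -50 0 0 0; -0.35 0 0 -80 0 0 0;-0.35 0 0 -80 0 0 0;-0.35 0 0 -80 0 0 0' ; python3 - <<'E'
from h import *
o=r.get_obs();cm=r.camera_model("wrist");f=r.grab_frame("wrist")[:,:,::-1].copy()
cv2.imwrite("pics/y.png",f)
print(proj(cm,[.5582,.199,.026]),totool([.467,.0105,.08],o),o["eef_pos"])
E
```

```text
time: 25.9
eef_pos: [0.5599, 0.1995, 0.0191]
ee_rot: [[-0.937, -0.35, 0.001], [-0.35, 0.937, 0.0], [-0.001, -0.0, -1.0]]
wrist_force: [-0.2, 0.0, -0.5]
opening: 0.0454
time: 26.9
eef_pos: [0.5598, 0.1995, 0.0995]
ee_rot: [[-0.937, -0.35, 0.002], [-0.35, 0.937, 0.0], [-0.002, -0.0, -1.0]]
wrist_force: [-0.5, 0.9, -0.0]
opening: 0.0635
[319.17855716 248.60193448] [ 153.08748176 -144.60446176   19.27852952] [0.55983306 0.19949738 0.09949113]
```

View pics/y.png

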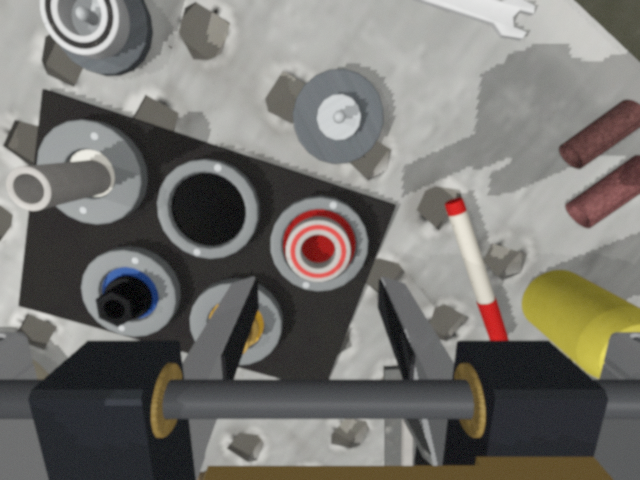

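The red bearing is seated in its nest at (318,247). Going for the black bearing.

```bash
python3 -m jog '-0.7 12 -11 0 0 0 0; -0.7 38 -35 0 0 0 0; -0.7 68 -64 0 0 0 0; -0.7 98 -93 0 0 0 0; -0.7 125 -118 0 0 0 0; -0.7 145 -137 0 0 0 0; -0.7 153 -144.5 20 0 0 0; -0.7 153 -144.5 33 0 0 0; -0.7 153 -144.5 33 0 0 0; -0.7 153 -144.5 33 0 0 0; -0.7 153 -144.5 33 0 0 0'; python3 - <<'E'
from h import *
o=r.get_obs();cm=r.camera_model("wrist");f=r.grab_frame("wrist")[:,:,::-1].copy()
p=[*o["eef_pos"][:2],.030];u=proj(cm,p);print(o["eef_pos"],u)
cv2.imwrite("pics/z.png",f);cv2.imwrite("pics/z2.png",cv2.resize(f[210:330,250:390],None,fx=4,fy=4,interpolation=cv2.INTER_CUBIC))
np.savez("z.npz",K=cm["camera_matrix"],T=cm["cam_to_world"])
E
```

```text
time: 28.05
eef_pos: [0.4672, 0.0112, 0.0661]
ee_rot: [[-0.936, -0.351, 0.0], [-0.351, 0.936, 0.0], [-0.0, -0.0, -1.0]]
wrist_force: [0.3, -0.2, -0.2]
opening: 0.0801
[0.46716246 0.01117957 0.06611747] [319.24481308 268.99591147]
```

View pics/z2.png

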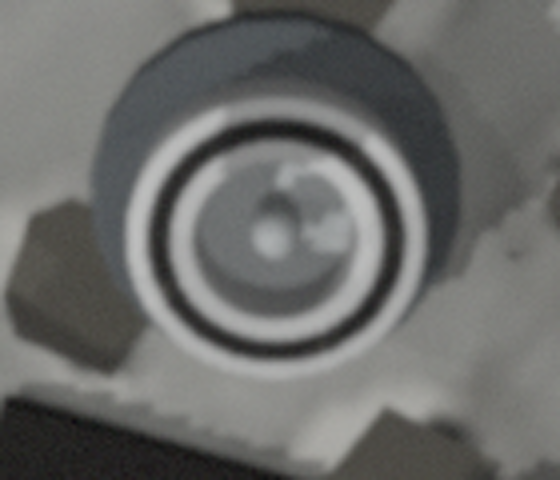

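The black seal ring is centred at (319,269.5) and the TCP projects to (319,269), so I can go straight down.

```bash
python3 -m jog '-0.7 0 0 15 0 0 0; -0.7 0 0 30 0 0 0; -0.7 0 0 40 0 0 0; -0.7 0 0 43.5 0 0 0; -0.7 0 0 43.5 0 0 0; 0 0 0 43.5 0 0 0; 1 0 0 43.5 0 0 0; 1 0 0 43.5 0 0 0; 1 0 0 43.5 0 0 0; 1 0 0 43.5 0 0 0; 1 0 0 43.5 0 0 0; 1 0 0 43.5 0 0 0' 40; python3 -m jog '1 0 0 -3 0 0 0; 1 0 0 -15 0 0 0; 1 0 0 -35 0 0 0; 1 0 0 -60 0 0 0; 1 0 0 -80 0 0 0; 1 0 0 -85 0 0 0; 1 0 0 -85 0 0 0; 1 0 0 -85 0 0 0'; python3 - <<'E'
from h import *
o=r.get_obs();cm=r.camera_model("wrist");f=r.grab_frame("wrist")[:,:,::-1].copy()
cv2.imwrite("pics/aa.png",f);print(o["eef_pos"],totool([.5615,.1131,.06]))
E
```

```text
time: 29.3
eef_pos: [0.4668, 0.0104, 0.0226]
ee_rot: [[-0.937, -0.35, 0.0], [-0.35, 0.937, -0.0], [-0.0, -0.0, -1.0]]
wrist_force: [0.4, -0.1, 0.2]
opening: 0.0452
time: 30.1
eef_pos: [0.4657, 0.0106, 0.1067]
ee_rot: [[-0.937, -0.35, -0.002], [-0.35, 0.937, 0.0], [0.001, 0.001, -1.0]]
wrist_force: [0.3, -0.6, -0.6]
opening: 0.0451
[0.46572028 0.01063359 0.10670766] [-125.91332658   62.28687363   46.12002737]
```

View pics/aa.png

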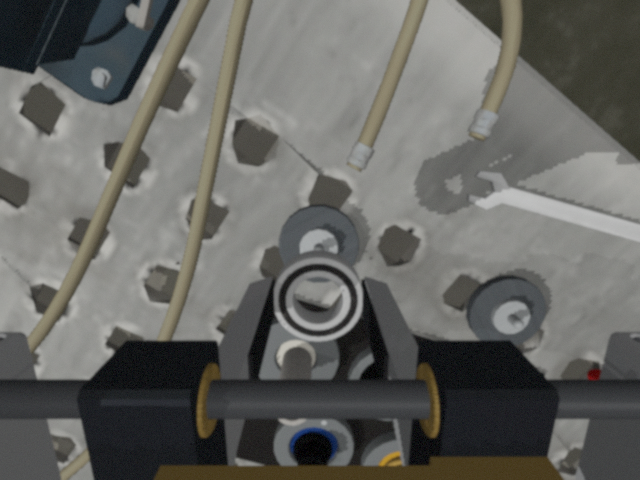

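```bash
python3 -m jog '1 -12 6 0 0 0 0; 1 -37 18 0 0 0 0; 1 -68 34 0 0 0 0; 1 -98 48 0 0 0 0; 1 -120 59 0 0 0 0; 1 -126 62.3 8 0 0 0; 1 -126 62.3 25 0 0 0; 1 -126 62.3 43 0 0 0; 1 -126 62.3 55 0 0 0; 1 -126 62.3 55 0 0 0; 1 -126 62.3 55 0 0 0'; python3 - <<'E'
from h import *
o=r.get_obs();cm=r.camera_model("wrist");f=r.grab_frame("wrist")[:,:,::-1].copy()
cv2.imwrite("pics/ab.png",f);print(o["eef_pos"],totool([.5615,.1131,.0185]),proj(cm,[.5615,.1131,.016]))
E
```

```text
time: 31.25
eef_pos: [0.5624, 0.1127, 0.052]
ee_rot: [[-0.937, -0.349, -0.001], [-0.349, 0.937, -0.0], [0.001, 0.0, -1.0]]
wrist_force: [-0.5, 0.1, -0.4]
opening: 0.0451
[0.56238118 0.11271745 0.05199998] [ 1.4378298   0.9006133  34.32977355] [320.26772929 268.13817666]
```

View pics/ab.png

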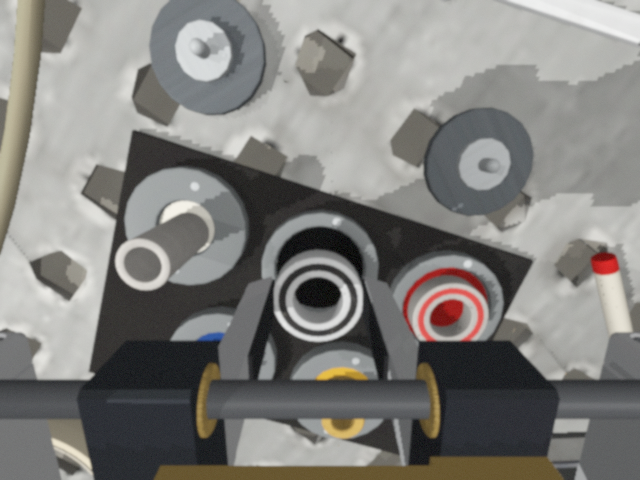

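The black nest ring is centred at about (319,269), as predicted. Lowering and releasing with a small opening, so as not to touch the neighbours.

```bash
python3 -m jog '1 0 0 12 0 0 0; 1 0.5 0.5 22 0 0 0; 1 0.5 0.5 29 0 0 0; 1 0.5 0.5 32 0 0 0; 1 0.5 0.5 33.5 0 0 0; 1 0.5 0.5 33.5 0 0 0; 1 0.5 0.5 33.5 0 0 0'; python3 -m jog '0.0 0 0 0 0 0 0; -0.1 0 0 0 0 0 0; -0.2 0 0 0 0 0 0; -0.35 0 0 0 0 0 0; -0.35 0 0 0 0 0 0; -0.35 0 0 -20 0 0 0; -0.35 0 0 -50 0 0 0; -0.35 0 0 -90 0 0 0;-0.35 0 0 -130 0 0 0;-0.35 0 0 -150 0 0 0;-0.35 0 0 -150 0 0 0;-0.35 0 0 -150 0 0 0' ; python3 - <<'E'
from h import *
o=r.get_obs();cm=r.camera_model("wrist");f=r.grab_frame("wrist")[:,:,::-1].copy()
cv2.imwrite("pics/ac.png",f)
cv2.imwrite("pics/ac_s.png",cv2.resize(r.grab_frame("side")[:,:,::-1][150:300,250:450],None,fx=4,fy=4,interpolation=cv2.INTER_CUBIC))
print(o["eef_pos"])
E
```

```text
time: 32.0
eef_pos: [0.5621, 0.1133, 0.0192]
ee_rot: [[-0.937, -0.35, -0.0], [-0.35, 0.937, 0.0], [0.0, 0.0, -1.0]]
wrist_force: [-1.5, -0.4, 2.7]
opening: 0.0451
time: 33.2
eef_pos: [0.5619, 0.1132, 0.1685]
ee_rot: [[-0.937, -0.35, -0.0], [-0.35, 0.937, 0.0], [0.0, 0.0, -1.0]]
wrist_force: [0.2, -0.5, -0.6]
opening: 0.0633
[0.56189791 0.11323025 0.16848269]
```

View pics/ac.png

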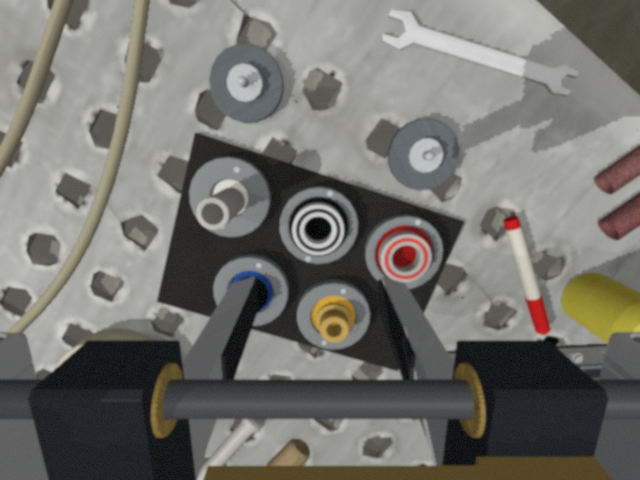

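View pics/ac_s.png

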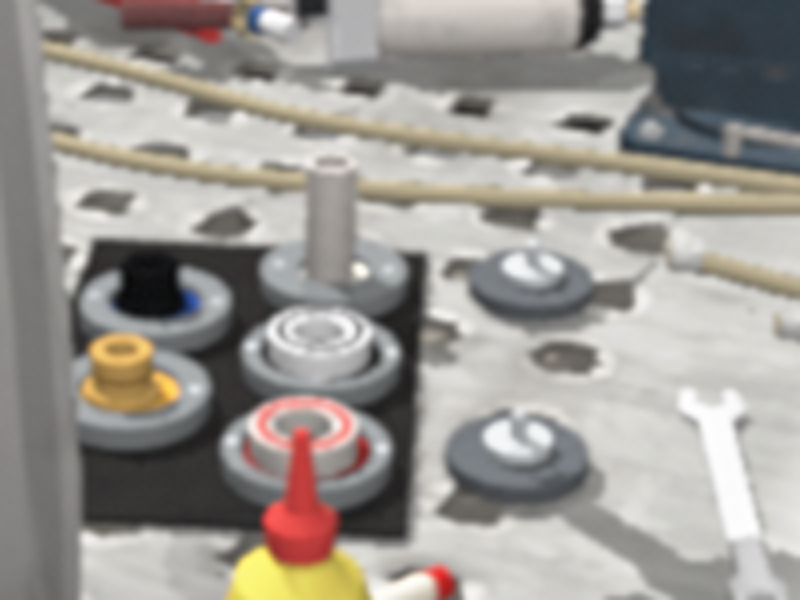

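Everything looks seated, but in the side view the tube and collar look a little off centre. I'll clear the arm and measure from the top view.

```bash
python3 -m jog '-0.35 15 -20 -30 0 0 0; -0.35 40 -55 -50 0 0 0; -0.35 65 -95 -50 0 0 0; -0.35 90 -135 -50 0 0 0; -0.35 115 -172 -50 0 0 0; -0.35 135 -200 -50 0 0 0; -0.35 144 -213 -50 0 0 0; -0.35 144 -213 -50 0 0 0; -0.35 144 -213 -50 0 0 0'; python3 - <<'E'
from h import *
f=r.grab_frame("top")[:,:,::-1].copy();cv2.imwrite("pics/ad_t.png",f)
cv2.imwrite("pics/ad.png",cv2.resize(f[160:265,300:460],None,fx=5,fy=5,interpolation=cv2.INTER_CUBIC))
g=r.grab_frame("side")[:,:,::-1];cv2.imwrite("pics/ad_s0.png",g);cv2.imwrite("pics/ad_s.png",cv2.resize(g[180:285,262:362],None,fx=5.7,fy=5.7,interpolation=cv2.INTER_CUBIC))
E
```

```text
time: 34.2
eef_pos: [0.501, -0.1361, 0.2173]
ee_rot: [[-0.937, -0.349, -0.003], [-0.349, 0.937, 0.002], [0.002, 0.003, -1.0]]
wrist_force: [-0.3, 0.4, 0.0]
opening: 0.0633
```

View pics/ad.png

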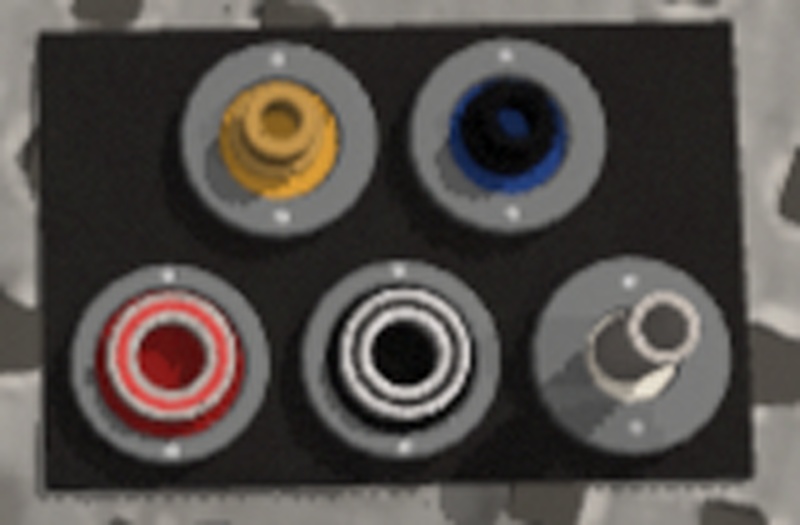

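View pics/ad_s.png

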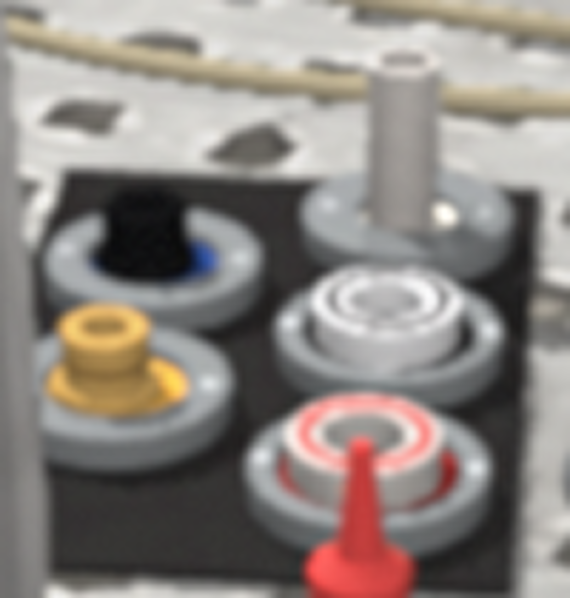

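```bash
python3 - <<'E'
from h import *
ct=r.camera_model("top");cs=r.camera_model("side")
N=dict(collar=(.6439,.1593),nut=(.6473,.0734),red=(.5582,.199),black=(.5615,.1131),tube=(.5648,.0273))
for n,q,z in (("collar",(278,120),.036),("nut",(513,122),.036),("red",(170,355),.026),("black",(404,353),.026),("tube",(663,327),.074)):
    uv=np.array(q)/5+[300-.4,160-.4];p=ray(ct,uv,z)
    print(n,np.round((p[:2]-N[n])*1000,1),"centre-top side px",np.round((proj(cs,[*N[n],z])-[262,180])*5.7),"nest rim",np.round((proj(cs,[*N[n],.016])-[262,180])*5.7), "meas top", np.round((proj(cs,p)-[262,180])*5.7))
E
```

```text
collar [2.3 2.3] centre-top side px [117. 320.] nest rim [119. 375.] meas top [109. 323.]
nut [0.2 1.8] centre-top side px [155. 198.] nest rim [156. 251.] meas top [154. 201.]
red [1.5 0.3] centre-top side px [372. 431.] nest rim [371. 459.] meas top [366. 431.]
black [0.9 0.4] centre-top side px [393. 297.] nest rim [393. 324.] meas top [390. 297.]
tube [2.5 1.8] centre-top side px [414.  55.] nest rim [411. 207.] meas top [407.  57.]
```

All five parts measure within about 3.3 mm of their nest centres. Their tops sit at the seated height in both views, and the arm is clear. Handing in.

```bash
python3 -m jog '-0.35 0 0 0 0 0 0; -0.35 0 0 0 0 0 0; -0.35 0 0 0 0 0 0' && python3 -c "
from rig import r
print(r.close_job())"
```

```text
time: 34.6
eef_pos: [0.5019, -0.136, 0.219]
ee_rot: [[-0.936, -0.351, 0.0], [-0.351, 0.936, 0.0], [-0.0, -0.0, -1.0]]
wrist_force: [0.1, -0.4, 0.6]
opening: 0.0635
the job is handed in; nothing more can be done
None
```

I took both stacks apart and stood each part in its own nest: the tube in white, the brass collar in yellow, the nut in blue, the red bearing in red and the black bearing in black. I handed the job in at 34.6 s. No part tipped, and the wrist force readings after each move stayed below about 3 N.

- **Position:** in the last top view the parts were off their nest centres by about 3.3 mm (collar), 3.1 mm (tube), 1.8 mm (nut), 1.5 mm (red bearing) and 1.0 mm (black bearing). The limit is 8 mm.
- **Seating:** the tops showed at the height of fully seated parts in the side view. They sat about 2 to 5 px low in the 5.7x enlarged crop, which is under one camera pixel and within the calibration.
- **Disagreements:** the collar and tube sit slightly off centre towards +x, +y but inside their recesses, so I left them. The gripper read about 45 mm on the 47 mm bearings, but both came up level.

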